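# Hang out the routing templates

## Robot

A 6-joint arm with a two-finger parallel gripper is mounted at the origin on the work surface. World frame = base frame: x ahead of the robot, y to its left, z up, the work surface at z = 0. Lengths are in m, angles in rad, forces in N, time in s.
With the tool pointing down it reaches from about 0.375 to 0.925 m from the base axis. Payload 5.7 kg.
Tool frame: the origin (TCP) lies on the centre line of the jaws, within the pads' length; the fingertips stand 22 mm ahead of it and the grasp point (between the pads) lies 3 mm ahead of it; z points along the fingers, y is the direction in which the jaws open and shut (so a half turn about z gives the same grasp; the last joint's range is limited). The gripper opens to 88 mm and grips with 3 to 60 N. Pads are 20 mm wide; open, the fingers measure 115 mm over their backs; the gripper's body (75 mm by 178 mm) begins 61 mm behind the grasp point.
Start: joints at [1.167, 0.359, 1.51, -0, 1.272, -0.115], TCP at [0.171, 0.575, 0.245] pointing down, gripper open.
Joint ranges: [-2.97, 2.97], [-1.01, 2.36], [0.21, 2.38], [-0.96, 4.11], [0.2, 2.71], [-2.98, 2.98]. Speed limits (rad/s): [2.39, 2.39, 3.14, 3.14, 3.14, 3.14].

## Interface

Orientations are given as a unit quaternion [x, y, z, w].
In Python, from plant import get_state, capture, calibration, order, finder gives the robot as it stands. The module is installed in compiled form; this text tells all that it offers.
- The arm moves only by the shell command python3 -m inch 'ROWS'. ROWS is JSON, a list of rows, each a list of 3 entries, a list of its own where there are three numbers: the shift along the tool's x, y, z in mm, then the turn about the tool's z in degrees, then the finger opening in mm, from 0 to 87.8. A call has exactly 8 rows; each row shifts and turns the commanded pose from where the row before left it, along the tool's axes as they then stand; what a row does not reach is not made up. A row lasts 1/8 s, in which the tool goes at most 62.5 mm and 10.7 degrees, less where a joint would pass 70% of its speed; a pose out of reach is approached as far as the arm can. A call with a gripper value outside its range is refused whole. The fingers move at their own pace and stop on an object; the grip force is fixed at half the most. Time passes only in rows, so rows that do not move let the fingers close, or fill a call up. It gives the time, the measured TCP pose, the force and the opening at its end, in the units of the state.
- get_state(): the state, without advancing time (a new reading comes with each control period).
- capture(name): name is "scene" or "top" or "wrist"; returns the picture (480x640x3 uint8, red, green, blue); there is no depth.
- calibration(name): a dict with "fx", "fy", "cx", "cy" (pixels), "k1" (the pictures are not rectified: a ray, as slopes to the right and down, at radius r is drawn at 1 + k1 r^2 times it, then the intrinsics apply), "cam_to_world" (4x4, takes a point from camera to world coordinates). Camera axes: x right, y down, z forward; pixel columns grow to the right and rows downward; lengths in m; the calibration is good to about 2 mm. A picture is of the moment at which its call begins: read the wrist's pose just before it. calibration takes no time and is no camera call; for the wrist camera it gives the pose at the moment of the call.
- order.finish_job(): hands the job in, once; it reports no verdict.
Trained networks look in the newest picture that a camera, given by its name, has taken for a name from the list of things; names that differ only in an ending like _2 or _b are one class to them, and where a whole thing is asked for, a point or a joint stands for the part that bears it (a point fixed in the world has none). Each returns a list of dicts, best first, with "score" (0 to 1); they miss things now and then, are a little off and sometimes report something else, mostly with a low value. They report only what shows in the picture. A call takes as long as a camera call.
- finder.search_frame(camera, thing): "box" ([left, top, right, bottom] in pixels, round what is visible of it).
- finder.outline_of(camera, thing): "pixels" (480x640 bool, what is visible of it) and "box" ([left, top, right, bottom] in pixels, round what is visible of it).
- finder.spot_point(camera, thing): "pixel" ([column, row] in pixels: a listed point, or the origin of a listed thing).
The state is a dict: "time_s": time; "q": joint angles; "joint_velocities": joint speeds; "joint_torque": joint torques, N m; "eef_pos": TCP position; "tcp_rot": TCP orientation; "wrist_force": force on the tool from outside, world axes, zero at the start; "ft_torque": the same for the moment, N m; "width": finger opening in m.
Only numpy, scipy, OpenCV 4.12 (cv2) and the standard library are available. Lean on these libraries where they do the work, as an engineer would, in place of code of your own. Each camera call takes 0.05 s, during which the arm holds its last target.

## Task

The routing templates are in the plywood case, whose flush lid has no handle: push the blade of the putty knife into the notch under the lid's front edge, lever the lid up with it and open the case fully. Hang every template from the case by its eye on the pegs of the template rail, one to a peg, then shut the case again; the knife must end up lying flat on its rubber mat. Leave the other things on the bench where they are.

Things in the scene. Friction and masses are not known exactly. Their poses are not given: they have to be found in the camera images.
- case: the template case: fixed plywood box, 108 (its x) x 222 (its y) x 151 mm high, walls 8 mm; origin at the centre of its underside; its front is -x, turned to the robot. Templates stand on edge in slots at y = -69, -23, 23, 69 mm, tops 13 mm below the rim. The slots, 11.6 mm wide, are cut in strips on the front and back walls, 103 mm high and reaching 14 mm in; between the strips the case is open
- case_front (a point): the middle of the blade notch in the case's front face: an opening 90 mm wide and 10 mm high (141 to 151 mm above the table) through the 8 mm front wall, straight under the lid's front edge, with a thin steel wear strip on the face below it. Frame as the case: a blade enters along +x
- lid (a joint): the lid's hinge, rad: 0 shut, 1.75 fully open (stop, leaning back past upright). Hinge line: along the case's y at x = +54 mm, 151 mm above the table. The lid is a plain panel, 108 x 222 x 8 mm, flush with the case all round, lying on the rim. It swings up and away from the robot, is stiff (0.2 N m friction) and stays at any angle; lifting it at the front edge takes about 3 N
- mat: the knife's rubber mat, fixed flat on the table, 260 mm (its x) by 130 mm (its y), 3 mm thick; origin at the centre of its underside
- knife_mid (a point): the putty knife, 200 mm long, at mid-length, half-way up its handle. x points from handle to blade, z up. The wooden handle, 24 mm wide, 26 mm high, runs from 100 mm behind this point to 5 mm ahead; the steel blade, 40 mm wide, 2.5 mm thick, goes on at mid-height of the handle, its tip 100 mm ahead of this point. About 120 g, balanced near this point
- peg0 (a point): peg 1 of 4 of the template rail (88 mm apart in y): the middle of its axis, 150 mm above the table. The peg, 12 mm thick, slopes: from the wooden bar 41 mm behind (+x) and 7 mm lower to its free round end 41 mm ahead (-x, robot side) and 7 mm higher. The rail is fixed: a bar 310 mm long, 50 mm high, top at 155 mm, on two posts and a foot plate; nothing of it rises above 163 mm
- peg1 (a point): peg 2 of 4 of the template rail (88 mm apart in y): the middle of its axis, 150 mm above the table. The peg, 12 mm thick, slopes: from the wooden bar 41 mm behind (+x) and 7 mm lower to its free round end 41 mm ahead (-x, robot side) and 7 mm higher
- peg2 (a point): peg 3 of 4 of the template rail (88 mm apart in y): the middle of its axis, 150 mm above the table. The peg, 12 mm thick, slopes: from the wooden bar 41 mm behind (+x) and 7 mm lower to its free round end 41 mm ahead (-x, robot side) and 7 mm higher
- peg3 (a point): peg 4 of 4 of the template rail (88 mm apart in y): the middle of its axis, 150 mm above the table. The peg, 12 mm thick, slopes: from the wooden bar 41 mm behind (+x) and 7 mm lower to its free round end 41 mm ahead (-x, robot side) and 7 mm higher
- t0_mid (a point): a plywood routing template with a rectangular cut-out 52 mm wide and 34 mm high: a plate 76 mm wide (x), 9 mm thick (y), 130 mm high (z), 90 g; this point is its centre. Absent (None) in some starts
- t0_eye (a point): the centre of the same template's round hanging eye, 28 mm across, 42 mm below the top edge (23 mm above its centre); same axes, the eye's axis is y
- t1_mid (a point): a plywood routing template with a round cut-out 48 mm across: a plate 76 mm wide (x), 9 mm thick (y), 130 mm high (z), 90 g; this point is its centre. Absent (None) in some starts
- t1_eye (a point): the centre of the same template's round hanging eye, 28 mm across, 42 mm below the top edge (23 mm above its centre); same axes, the eye's axis is y
- t2_mid (a point): a plywood routing template with a level slot 58 mm wide and 14 mm high: a plate 76 mm wide (x), 9 mm thick (y), 130 mm high (z), 90 g; this point is its centre. Absent (None) in some starts
- t2_eye (a point): the centre of the same template's round hanging eye, 28 mm across, 42 mm below the top edge (23 mm above its centre); same axes, the eye's axis is y
- t3_mid (a point): a plywood routing template with a rectangular cut-out 36 mm wide and 50 mm high: a plate 76 mm wide (x), 9 mm thick (y), 130 mm high (z), 90 g; this point is its centre. Absent (None) in some starts
- t3_eye (a point): the centre of the same template's round hanging eye, 28 mm across, 42 mm below the top edge (23 mm above its centre); same axes, the eye's axis is y
- sander: a cork sanding block, 110 x 60 x 34 mm; leave it alone. Origin under its middle
- glue: a white plastic glue bottle, 60 mm across, 150 mm tall; leave it alone. Origin under its middle
- wax: a low aluminium wax tin, 74 mm across, 50 mm tall; leave it alone. Origin under its middle
- rule: a steel rule, 300 x 30 x 3 mm, lying flat; leave it alone. Origin under its middle
- router: a hand-held trim router standing on its 90 mm square base, 165 mm tall; leave it alone. Origin under its middle
- clamp: a small bar clamp, 200 mm long, lying flat, 22 mm high; leave it alone. Origin under its middle
- brush: a bench brush, 210 mm long, lying flat; leave it alone. Origin under its middle

How it is judged:
On the way, in this order (a step that is already met when the one before it is completed fails the run):
1. the lid is levered up by the knife's blade, not by the fingers (value of joint lid above 0.1 rad and contact force between knife and lid above 0.3 N and contact force between the fingers and lid below 0.3 N), for 0.05 s.
2. the lid is fully open (value of joint lid above 1.5 rad), for 0.2 s.
3. every template hangs by its eye on a peg of its own, the case still open (angle between each of t0_eye, t1_eye, t2_eye, t3_eye's own z axis and vertical below 0.25 rad and ((x of t0_eye in the frame of peg0 between -0.038 and 0.038 m and y of t0_eye in the frame of peg0 between -0.011 and 0.011 m and z of t0_eye in the frame of peg0 between -0.018 and 0.006 m) or (x of t0_eye in the frame of peg1 between -0.038 and 0.038 m and y of t0_eye in the frame of peg1 between -0.011 and 0.011 m and z of t0_eye in the frame of peg1 between -0.018 and 0.006 m) or (x of t0_eye in the frame of peg2 between -0.038 and 0.038 m and y of t0_eye in the frame of peg2 between -0.011 and 0.011 m and z of t0_eye in the frame of peg2 between -0.018 and 0.006 m) or (x of t0_eye in the frame of peg3 between -0.038 and 0.038 m and y of t0_eye in the frame of peg3 between -0.011 and 0.011 m and z of t0_eye in the frame of peg3 between -0.018 and 0.006 m)) and ((x of t1_eye in the frame of peg0 between -0.038 and 0.038 m and y of t1_eye in the frame of peg0 between -0.011 and 0.011 m and z of t1_eye in the frame of peg0 between -0.018 and 0.006 m) or (x of t1_eye in the frame of peg1 between -0.038 and 0.038 m and y of t1_eye in the frame of peg1 between -0.011 and 0.011 m and z of t1_eye in the frame of peg1 between -0.018 and 0.006 m) or (x of t1_eye in the frame of peg2 between -0.038 and 0.038 m and y of t1_eye in the frame of peg2 between -0.011 and 0.011 m and z of t1_eye in the frame of peg2 between -0.018 and 0.006 m) or (x of t1_eye in the frame of peg3 between -0.038 and 0.038 m and y of t1_eye in the frame of peg3 between -0.011 and 0.011 m and z of t1_eye in the frame of peg3 between -0.018 and 0.006 m)) and ((x of t2_eye in the frame of peg0 between -0.038 and 0.038 m and y of t2_eye in the frame of peg0 between -0.011 and 0.011 m and z of t2_eye in the frame of peg0 between -0.018 and 0.006 m) or (x of t2_eye in the frame of peg1 between -0.038 and 0.038 m and y of t2_eye in the frame of peg1 between -0.011 and 0.011 m and z of t2_eye in the frame of peg1 between -0.018 and 0.006 m) or (x of t2_eye in the frame of peg2 between -0.038 and 0.038 m and y of t2_eye in the frame of peg2 between -0.011 and 0.011 m and z of t2_eye in the frame of peg2 between -0.018 and 0.006 m) or (x of t2_eye in the frame of peg3 between -0.038 and 0.038 m and y of t2_eye in the frame of peg3 between -0.011 and 0.011 m and z of t2_eye in the frame of peg3 between -0.018 and 0.006 m)) and ((x of t3_eye in the frame of peg0 between -0.038 and 0.038 m and y of t3_eye in the frame of peg0 between -0.011 and 0.011 m and z of t3_eye in the frame of peg0 between -0.018 and 0.006 m) or (x of t3_eye in the frame of peg1 between -0.038 and 0.038 m and y of t3_eye in the frame of peg1 between -0.011 and 0.011 m and z of t3_eye in the frame of peg1 between -0.018 and 0.006 m) or (x of t3_eye in the frame of peg2 between -0.038 and 0.038 m and y of t3_eye in the frame of peg2 between -0.011 and 0.011 m and z of t3_eye in the frame of peg2 between -0.018 and 0.006 m) or (x of t3_eye in the frame of peg3 between -0.038 and 0.038 m and y of t3_eye in the frame of peg3 between -0.011 and 0.011 m and z of t3_eye in the frame of peg3 between -0.018 and 0.006 m)) and distance between t0_eye and t1_eye above 0.07 m and distance between each of t0_eye, t1_eye and t2_eye above 0.07 m and distance between each of t0_eye, t1_eye, t2_eye and t3_eye above 0.07 m and value of joint lid above 1 rad), for 0.3 s.
At the end, for the whole second after the job is handed in: Every template present hangs upright (within 0.25 rad) with a peg through its eye, its eye's centre within 38 mm of the peg's middle along the rail's x, one template to a peg; the lid is shut (under 0.06 rad); the knife lies flat with its middle over the mat (angle between each of t0_eye, t1_eye, t2_eye, t3_eye's own z axis and vertical below 0.25 rad and ((x of t0_eye in the frame of peg0 between -0.038 and 0.038 m and y of t0_eye in the frame of peg0 between -0.011 and 0.011 m and z of t0_eye in the frame of peg0 between -0.018 and 0.006 m) or (x of t0_eye in the frame of peg1 between -0.038 and 0.038 m and y of t0_eye in the frame of peg1 between -0.011 and 0.011 m and z of t0_eye in the frame of peg1 between -0.018 and 0.006 m) or (x of t0_eye in the frame of peg2 between -0.038 and 0.038 m and y of t0_eye in the frame of peg2 between -0.011 and 0.011 m and z of t0_eye in the frame of peg2 between -0.018 and 0.006 m) or (x of t0_eye in the frame of peg3 between -0.038 and 0.038 m and y of t0_eye in the frame of peg3 between -0.011 and 0.011 m and z of t0_eye in the frame of peg3 between -0.018 and 0.006 m)) and ((x of t1_eye in the frame of peg0 between -0.038 and 0.038 m and y of t1_eye in the frame of peg0 between -0.011 and 0.011 m and z of t1_eye in the frame of peg0 between -0.018 and 0.006 m) or (x of t1_eye in the frame of peg1 between -0.038 and 0.038 m and y of t1_eye in the frame of peg1 between -0.011 and 0.011 m and z of t1_eye in the frame of peg1 between -0.018 and 0.006 m) or (x of t1_eye in the frame of peg2 between -0.038 and 0.038 m and y of t1_eye in the frame of peg2 between -0.011 and 0.011 m and z of t1_eye in the frame of peg2 between -0.018 and 0.006 m) or (x of t1_eye in the frame of peg3 between -0.038 and 0.038 m and y of t1_eye in the frame of peg3 between -0.011 and 0.011 m and z of t1_eye in the frame of peg3 between -0.018 and 0.006 m)) and ((x of t2_eye in the frame of peg0 between -0.038 and 0.038 m and y of t2_eye in the frame of peg0 between -0.011 and 0.011 m and z of t2_eye in the frame of peg0 between -0.018 and 0.006 m) or (x of t2_eye in the frame of peg1 between -0.038 and 0.038 m and y of t2_eye in the frame of peg1 between -0.011 and 0.011 m and z of t2_eye in the frame of peg1 between -0.018 and 0.006 m) or (x of t2_eye in the frame of peg2 between -0.038 and 0.038 m and y of t2_eye in the frame of peg2 between -0.011 and 0.011 m and z of t2_eye in the frame of peg2 between -0.018 and 0.006 m) or (x of t2_eye in the frame of peg3 between -0.038 and 0.038 m and y of t2_eye in the frame of peg3 between -0.011 and 0.011 m and z of t2_eye in the frame of peg3 between -0.018 and 0.006 m)) and ((x of t3_eye in the frame of peg0 between -0.038 and 0.038 m and y of t3_eye in the frame of peg0 between -0.011 and 0.011 m and z of t3_eye in the frame of peg0 between -0.018 and 0.006 m) or (x of t3_eye in the frame of peg1 between -0.038 and 0.038 m and y of t3_eye in the frame of peg1 between -0.011 and 0.011 m and z of t3_eye in the frame of peg1 between -0.018 and 0.006 m) or (x of t3_eye in the frame of peg2 between -0.038 and 0.038 m and y of t3_eye in the frame of peg2 between -0.011 and 0.011 m and z of t3_eye in the frame of peg2 between -0.018 and 0.006 m) or (x of t3_eye in the frame of peg3 between -0.038 and 0.038 m and y of t3_eye in the frame of peg3 between -0.011 and 0.011 m and z of t3_eye in the frame of peg3 between -0.018 and 0.006 m)) and distance between t0_eye and t1_eye above 0.07 m and distance between each of t0_eye, t1_eye and t2_eye above 0.07 m and distance between each of t0_eye, t1_eye, t2_eye and t3_eye above 0.07 m and value of joint lid below 0.06 rad and x of knife_mid in the frame of mat between -0.13 and 0.13 m and y of knife_mid in the frame of mat between -0.065 and 0.065 m and z of knife_mid in the frame of mat below 0.024 m and angle between knife_mid's own z axis and vertical below 0.12 rad); the robot touches nothing.
It fails at once if one of the other things on the bench is moved by more than 4 cm (distance of any of sander, glue, wax, rule, router, clamp, brush from where it was at the start of the episode above 0.04 m).
Of t0, t1, t2, t3 only 3 to 4 are there at a start; the rules pass over those that are not, and their reading is None.
At some moment in a run one of knife may be knocked a few centimetres aside while the robot is not near it.
It also fails if it takes over 208 s, if anything falls off the work surface, if the arm or the gripper's body presses on something with over 40 N, if the wrist force passes 120 N, or if a joint passes its speed limit or range.

## Working session

There is one attempt and no reset: what is moved stays moved. The work goes in short steps, Python scripts to look and compute and a shell command to move; the robot and the scene stay as the last step left them, time stands still between calls to the robot, and variables do not carry over. Pictures are saved under pics/ and viewed, and the job is handed in when it is done.

```bash
ls -la; mkdir -p pics
cat > h.py <<'E'
import numpy as np, cv2
from plant import get_state, capture, calibration, order, finder
from scipy.spatial.transform import Rotation as R
def snap(c,fn=None):
    im=capture(c); K=calibration(c)
    if fn: cv2.imwrite('pics/'+fn+'.png',im[:,:,::-1])
    return im,K
def ray(K,p):
    x=(p[0]-K['cx'])/K['fx']; y=(p[1]-K['cy'])/K['fy']
    rd=np.hypot(x,y); r=rd
    for _ in range(20): r=rd/(1+K['k1']*r*r)
    s=r/rd if rd>0 else 1
    T=np.array(K['cam_to_world']); d=T[:3,:3]@np.array([x*s,y*s,1]); return T[:3,3],d/np.linalg.norm(d)
def onz(K,p,z):
    o,d=ray(K,p); return o+d*(z-o[2])/d[2]
def proj(K,P):
    T=np.array(K['cam_to_world']); c=T[:3,:3].T@(np.array(P)-T[:3,3]); x,y=c[0]/c[2],c[1]/c[2]
    f=1+K['k1']*(x*x+y*y); return np.array([K['fx']*x*f+K['cx'],K['fy']*y*f+K['cy']])
def tri(obs):
    A=np.zeros((3,3));b=np.zeros(3)
    for K,p in obs:
        o,d=ray(K,p);M=np.eye(3)-np.outer(d,d);A+=M;b+=M@o
    X=np.linalg.solve(A,b); return X,[np.round(proj(K,X)-p,1) for K,p in obs]
def st():
    s=get_state(); r=R.from_quat(s['tcp_rot']).as_matrix()
    print('t',round(s['time_s'],2),'pos',np.round(s['eef_pos'],4),'x',np.round(r[:,0],3),'y',np.round(r[:,1],3),'z',np.round(r[:,2],3),'F',np.round(s['wrist_force'],1),'w',round(s['width'],4)); return s,r
E
python3 - <<'E'
from h import *
st()
for c in ('scene','top','wrist'):
    im,K=snap(c,c+'0'); print(c,K['fx'],K['cx'],K['cy'],K['k1'],np.round(K['cam_to_world'],3).tolist())
    for n in ['case_front','case','mat','knife_mid','peg0','peg1','peg2','peg3','router','glue','wax','rule','clamp','brush','sander']:
        r=finder.spot_point(c,n)[:2]
        print(' ',n,[(np.round(a['pixel']).tolist(),round(a['score'],2)) for a in r])
E
```

```text
total 12
drwxr-xr-x  3 agent agent 4096 Dec  7 06:46 .
drwxr-xr-x 23 root  root  4096 Dec  7 06:46 ..
drwxr-xr-x  2 agent agent 4096 Dec  7 06:46 pics
t 0.0 pos [0.1706 0.5745 0.2438] x [-0.959  0.285  0.   ] y [ 0.285  0.959 -0.002] z [-0.001 -0.002 -1.   ] F [ 0.1  0.1 -0.6] w 0.0878
scene 559.3255797312518 310.79537141911965 227.73629535851651 -0.0667463214711161 [[0.263, 0.558, -0.787, 1.731], [0.965, -0.155, 0.212, -0.337], [-0.004, -0.815, -0.579, 1.015], [0.0, 0.0, 0.0, 1.0]]
  case_front [([207.0, 240.0], 0.73), ([372.0, 219.0], 0.34)]
  case [([214.0, 293.0], 0.86), ([372.0, 220.0], 0.5)]
  mat [([308.0, 251.0], 0.91), ([424.0, 212.0], 0.69)]
  knife_mid [([303.0, 239.0], 0.84), ([372.0, 220.0], 0.42)]
  peg0 [([460.0, 205.0], 0.97), ([429.0, 205.0], 0.95)]
  peg1 [([460.0, 205.0], 0.97), ([429.0, 205.0], 0.95)]
  peg2 [([460.0, 205.0], 0.97), ([429.0, 205.0], 0.95)]
  peg3 [([460.0, 205.0], 0.97), ([429.0, 205.0], 0.95)]
  router [([155.0, 250.0], 0.9), ([304.0, 244.0], 0.5)]
  glue [([357.0, 312.0], 0.89)]
  wax [([307.0, 311.0], 0.88)]
  rule [([222.0, 236.0], 0.7)]
  cla
[... 659 characters left out ...]
0.88)]
  peg3 [([147.0, 235.0], 0.9), ([251.0, 233.0], 0.88)]
  router [([471.0, 325.0], 0.8)]
  glue [([293.0, 185.0], 0.63)]
  wax [([338.0, 191.0], 0.63)]
  rule [([395.0, 330.0], 0.71)]
  clamp []
  brush [([243.0, 196.0], 0.57)]
  sander [([223.0, 315.0], 0.75), ([416.0, 240.0], 0.48)]
wrist 416.53196901643247 317.88067061690236 242.79492434329148 -0.0482120713328239 [[0.285, 0.914, 0.288, 0.092], [0.959, -0.271, -0.086, 0.599], [-0.001, 0.301, -0.954, 0.385], [0.0, 0.0, 0.0, 1.0]]
  case_front []
  case []
  mat []
  knife_mid []
  peg0 []
  peg1 []
  peg2 []
  peg3 []
  router [([231.0, 403.0], 0.69)]
  glue []
  wax []
  rule []
  clamp [([232.0, 405.0], 0.95)]
  brush []
  sander []
```

View pics/scene0.png

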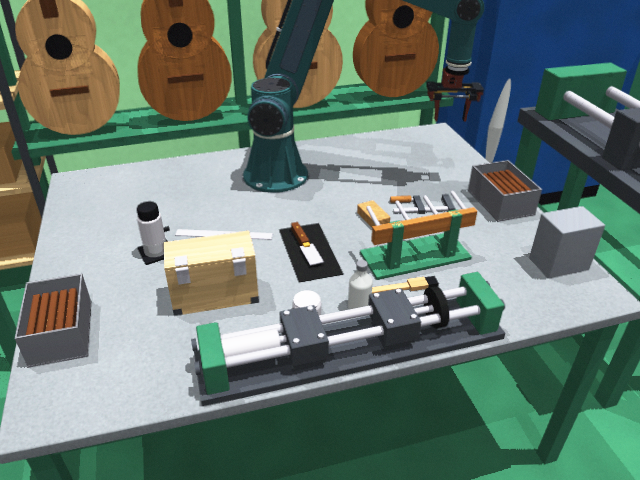

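View pics/top0.png

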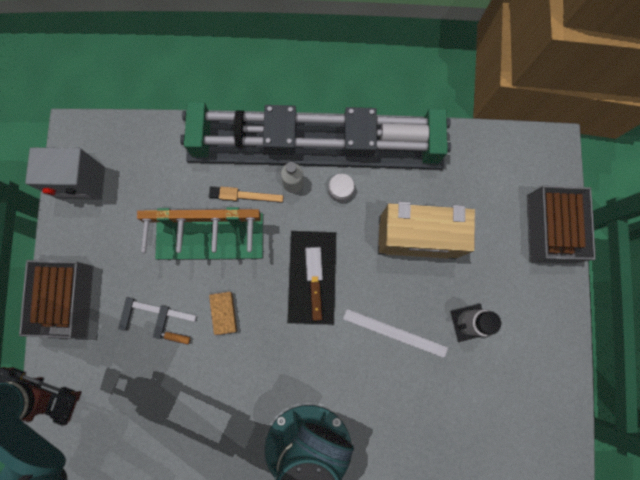

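Run:
```python
from h import *
obs={}
Ks={}
for c in ('scene','top'):
    im,K=snap(c); Ks[c]=K
    for n in ['case_front','case','mat','knife_mid','peg0','lid']:
        try: r=finder.spot_point(c,n)
        except Exception as e: print(e); continue
        obs[n,c]=[(np.round(a['pixel'],1).tolist(),round(a['score'],2)) for a in r if a['score']>.3]
        print(n,c,obs[n,c])
for n in ['case_front','case','mat','knife_mid']:
    X,e=tri([(Ks[c],obs[n,c][0][0]) for c in ('scene','top')]); print(n,np.round(X,4),e)
pt=sorted([p for p,s in obs['peg0','top']])
ps=sorted([p for p,s in obs['peg0','scene']])[::-1]
for p in pt: print('peg top@.15',np.round(onz(Ks['top'],p,.15),4))
for p in ps: print('peg scene@.15',np.round(onz(Ks['scene'],p,.15),4))
for n in('case','mat','knife_mid','sander','glue','wax','rule','router'):
    r=finder.outline_of('top',n)
    if r:
        m=r[0]['pixels'].astype(np.uint8); c,_=cv2.findContours(m,cv2.RETR_EXTERNAL,cv2.CHAIN_APPROX_NONE); c=max(c,key=cv2.contourArea)
        b=cv2.boxPoints(cv2.minAreaRect(c)); print(n,round(r[0]['score'],2),[np.round(onz(Ks['top'],p,.151 if n=='case' else 0.003),3)[:2].tolist() for p in b])
```

```text
case_front scene [([206.2, 240.9], 0.83), ([308.8, 253.9], 0.34)]
case scene [([216.1, 294.0], 0.95)]
mat scene [([310.1, 253.6], 0.69)]
knife_mid scene [([305.7, 241.1], 0.74)]
peg0 scene [([404.9, 211.0], 0.95), ([461.9, 203.7], 0.93), ([428.5, 205.1], 0.85), ([373.3, 216.0], 0.67)]
it knows: brush, case, case_front, clamp, glue, knife_mid, mat, peg, router, rule, sander, t0_eye, t0_mid, t1_eye, t1_mid, t2_eye, t2_mid, t3_eye, t3_mid, wax
case_front top [([428.9, 248.9], 0.65)]
case top [([415.3, 238.3], 0.88)]
mat top [([315.3, 276.0], 0.61)]
knife_mid top [([314.2, 284.3], 0.84), ([178.6, 234.5], 0.72)]
peg0 top [([213.5, 234.3], 0.85), ([147.4, 236.7], 0.84), ([180.7, 234.0], 0.8), ([249.6, 235.3], 0.57)]
it knows: brush, case, case_front, clamp, glue, knife_mid, mat, peg, router, rule, sander, t0_eye, t0_mid, t1_eye, t1_mid, t2_eye, t2_mid, t3_eye, t3_mid, wax
case_front [ 0.5286 -0.2946  0.1419] [array([0.8, 0.1]), array([0.8, 0.1])]
case [ 0.5798 -0.2906 -0.0007] [array([0.5, 0. ]), array([0.5, 0.1])]
mat [ 0.4676 -0.0036 -0.0068] [array([-1.5,  0. ]), array([-1.6, -0.4])]
kn
[... 277 characters left out ...]
2 0.15  ]
peg scene@.15 [0.5472 0.2545 0.15  ]
peg scene@.15 [0.547  0.1606 0.15  ]
case 0.56 [[0.512, -0.159], [0.649, -0.167], [0.64, -0.413], [0.503, -0.401]]
mat 0.94 [[0.332, 0.069], [0.596, 0.069], [0.595, -0.068], [0.331, -0.065]]
knife_mid 0.7 [[0.541, 0.02], [0.544, -0.019], [0.346, -0.036], [0.342, 0.003]]
sander 0.57 [[0.408, 0.287], [0.416, 0.22], [0.304, 0.204], [0.296, 0.271]]
glue 0.59 [[0.786, 0.104], [0.8, 0.044], [0.712, 0.024], [0.698, 0.084]]
wax 0.96 [[0.76, -0.04], [0.762, -0.112], [0.683, -0.113], [0.681, -0.042]]
rule 0.63 [[0.346, -0.087], [0.376, -0.098], [0.279, -0.376], [0.25, -0.365]]
router 0.91 [[0.384, -0.384], [0.414, -0.516], [0.32, -0.535], [0.291, -0.404]]
```

```bash
cat >> h.py <<'E'
def plan(tx,ty,tz,kyaw=None):
    """kyaw deg: direction (world yaw) of -tool x; prints turn, then shift in tool axes (mm) after turn"""
    s,r=st(); y0=np.degrees(np.arctan2(-r[1,0],-r[0,0]))
    if kyaw is None: kyaw=y0
    turn=-((kyaw-y0+180)%360-180)
    a=np.radians(kyaw); X=np.array([-np.cos(a),-np.sin(a),0]);Y=np.array([-np.sin(a),np.cos(a),0]);Z=np.array([0,0,-1])
    d=(np.array([tx,ty,tz])-s['eef_pos'])*1000
    print('yaw now %.2f turn %.2f shift after turn: x %.1f y %.1f z %.1f'%(y0,turn,d@X,d@Y,d@Z))
E
python3 -c "
from h import *
plan(.42,-.005,.25,4.8)"
```

```text
t 3.4 pos [0.1709 0.5751 0.2446] x [-0.959  0.285  0.   ] y [ 0.285  0.959 -0.   ] z [-0. -0. -1.] F [ 0.2 -1.   0.7] w 0.0879
yaw now -16.55 turn -21.35 shift after turn: x -199.7 y -598.9 z -5.4
```

```bash
python3 -m inch '[[[0,0,0],-10.6,87],[[0,0,0],-10.6,87],[[-16,-54,0],0,87],[[-16,-54,0],0,87],[[-16,-54,0],0,87],[[-16,-54,0],0,87],[[-16,-54,0],0,87],[[-16,-54,0],0,87]]'; python3 -c "
from h import *
plan(.42,-.005,.25,4.8)"
```

```text
time_s: 4.4
eef_pos: [0.2934, 0.2585, 0.2449]
tcp_rot: [-0.041, 0.999, 0.0, 0.001]
wrist_force: [1.1, 0.4, -0.1]
width: 0.0872
t 4.4 pos [0.2934 0.2585 0.2449] x [-0.997 -0.082 -0.001] y [-0.082  0.997  0.   ] z [ 0.001  0.    -1.   ] F [ 1.1  0.4 -0.1] w 0.0872
yaw now 4.69 turn -0.11 shift after turn: x -104.1 y -273.2 z -5.1
```

```bash
python3 -m inch '[[[-17,-46,0],0,87],[[-17,-46,0],0,87],[[-17,-46,0],0,87],[[-17,-46,0],0,87],[[-17,-46,0],0,87],[[-17,-46,-5],0,87],[[0,0,0],0,87],[[0,0,0],0,87]]'
python3 - <<'E'
from h import *
plan(.42,-.005,.25,4.8)
im,K=snap('wrist','w1')
for n in('knife_mid','mat'):
    print(n,[(a['pixel'],a['score'],onz(K,a['pixel'],.016)) for a in finder.spot_point('wrist',n)[:2]])
r=finder.outline_of('wrist','knife_mid')
for q in r[:2]:
    m=q['pixels'].astype(np.uint8); print(q['score'],q['box'],m.sum())
    c,_=cv2.findContours(m,cv2.RETR_EXTERNAL,cv2.CHAIN_APPROX_NONE); c=max(c,key=cv2.contourArea)
    print([np.round(onz(K,p,.016),4)[:2].tolist() for p in cv2.boxPoints(cv2.minAreaRect(c))])
E
```

```text
time_s: 5.4
eef_pos: [0.4163, -0.0065, 0.2495]
tcp_rot: [-0.04, 0.999, 0.0, -0.0]
wrist_force: [0.2, 1.0, -0.5]
width: 0.0871
t 5.4 pos [ 0.4163 -0.0065  0.2495] x [-0.997 -0.08   0.001] y [-0.08   0.997  0.001] z [-0.001  0.001 -1.   ] F [ 0.2  1.  -0.5] w 0.0871
yaw now 4.60 turn -0.20 shift after turn: x -3.8 y 1.2 z -0.5
knife_mid [([314.2, 234.8], 0.79, array([ 0.44352075, -0.00714776,  0.016     ])), ([72.4, 72.8], 0.74, array([ 0.31640756, -0.22461302,  0.016     ]))]
mat [([319.8, 244.9], 0.88, array([ 0.4529864 , -0.00109757,  0.016     ]))]
0.94 [292.2, 125.7, 335.8, 333.8] 6723
[[0.3468, -0.0333], [0.3438, 0.0031], [0.5428, 0.0218], [0.5463, -0.0205]]
0.53 [248.2, 107.1, 406.5, 369.4] 26608
[[0.5848, -0.0708], [0.3332, -0.0607], [0.3322, 0.0642], [0.5861, 0.0806]]
```

View pics/w1.png

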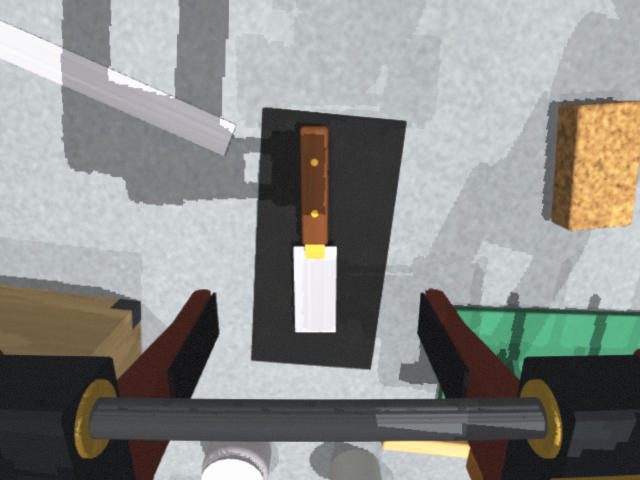

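Run:
```python
from h import *
K=calibration('wrist')
for p,z in [((294,332),.016),((336,332),.016),((294.5,248),.016),((336,248),.016),((301,128),.029),((328,127),.029),((302,243),.029),((327,243),.029)]:
    print(p,np.round(onz(K,p,z),4))
```

```text
(294, 332) [ 0.5478 -0.019   0.016 ]
(336, 332) [0.5442 0.0234 0.016 ]
(294.5, 248) [ 0.4584 -0.0244  0.016 ]
(336, 248) [0.4551 0.0147 0.016 ]
(301, 128) [ 0.3477 -0.0257  0.029 ]
(328, 127) [ 0.345  -0.0031  0.029 ]
(302, 243) [ 0.4487 -0.0175  0.029 ]
(327, 243) [0.4468 0.0051 0.029 ]
```

```bash
python3 -c "
from h import *
plan(.4344,-.0073,.028,4.6)"; python3 -m inch '[[[-18,2,40],0,60],[[0,0,45],0,60],[[0,0,45],0,60],[[0,0,45],0,60],[[0,0,36],0,60],[[0,0,10],0,60],[[0,0,0],0,60],[[0,0,0],0,60]]'; python3 -c "
from h import *
plan(.4344,-.0073,.028,4.6)"
```

```text
t 5.6 pos [ 0.4162 -0.0057  0.2495] x [-0.997 -0.083  0.001] y [-0.083  0.997  0.   ] z [-0.001  0.    -1.   ] F [0.5 0.7 0.3] w 0.0872
yaw now 4.75 turn 0.15 shift after turn: x -18.0 y -3.0 z 221.5
time_s: 6.6
eef_pos: [0.4357, -0.0033, 0.0298]
tcp_rot: [-0.041, 0.999, -0.0, 0.001]
wrist_force: [0.8, 0.8, -0.2]
width: 0.06
t 6.6 pos [ 0.4357 -0.0033  0.0298] x [-0.997 -0.082 -0.002] y [-0.082  0.997 -0.001] z [ 0.002 -0.    -1.   ] F [ 0.8  0.8 -0.2] w 0.06
yaw now 4.68 turn 0.08 shift after turn: x 1.6 y -3.8 z 1.8
```

```bash
python3 -m inch '[[[0,-4,2],0,60],[[0,0,0],0,40],[[0,0,0],0,20],[[0,0,0],0,10],[[0,0,0],0,10],[[0,0,0],0,10],[[0,0,0],0,10],[[0,0,0],0,10]]'; python3 -m inch '[[[0,0,-20],0,10],[[0,0,-40],0,10],[[0,0,-40],0,10],[[0,0,-40],0,10],[[0,0,-30],0,10],[[0,0,0],0,10],[[0,0,0],0,10],[[0,0,0],0,10]]'
python3 - <<'E'
from h import *
st()
im,K=snap('wrist','w2')
snap('top','top2')
E
```

```text
time_s: 7.6
eef_pos: [0.435, -0.0074, 0.0267]
tcp_rot: [-0.041, 0.999, -0.0, -0.0]
wrist_force: [0.2, 0.9, 1.3]
width: 0.0237
time_s: 8.6
eef_pos: [0.4339, -0.0072, 0.1952]
tcp_rot: [-0.041, 0.999, 0.0, -0.001]
wrist_force: [0.4, 0.9, -1.7]
width: 0.0238
t 8.6 pos [ 0.4339 -0.0072  0.1952] x [-0.997 -0.081  0.003] y [-0.081  0.997  0.001] z [-0.003  0.    -1.   ] F [ 0.4  0.9 -1.7] w 0.0238
```

View pics/w2.png

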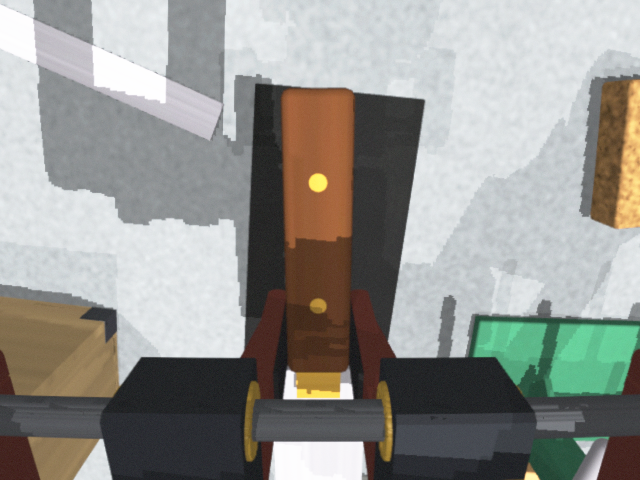

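```bash
python3 -c "
from h import *
plan(.46,-.29,.3,0)"
```

```text
t 8.7 pos [ 0.4342 -0.0072  0.1955] x [-0.997 -0.081  0.002] y [-0.081  0.997  0.001] z [-0.003  0.    -1.   ] F [ 0.1  0.1 -0.6] w 0.0235
yaw now 4.65 turn 4.65 shift after turn: x -25.8 y -282.8 z -104.5
```

```bash
python3 -m inch '[[[0,0,-35],4.65,10],[[0,0,-40],0,10],[[-6,-50,-30],0,10],[[-5,-50,0],0,10],[[-5,-50,0],0,10],[[-5,-50,0],0,10],[[-5,-50,0],0,10],[[0,-33,0],0,10]]'; python3 -m inch '[[[0,0,0],0,10],[[0,0,0],0,10],[[0,0,0],0,10],[[0,0,0],0,10],[[0,0,0],0,10],[[0,0,0],0,10],[[0,0,0],0,10],[[0,0,0],0,10]]'
python3 - <<'E'
from h import *
st()
im,K=snap('wrist','w3')
for n in('case','case_front'):
    print(n,[(a['pixel'],a['score']) for a in finder.spot_point('wrist',n)[:2]])
E
```

```text
time_s: 9.7
eef_pos: [0.4609, -0.2926, 0.3006]
tcp_rot: [0.001, 1.0, 0.0, -0.001]
wrist_force: [0.9, -0.3, -0.1]
width: 0.0232
time_s: 10.7
eef_pos: [0.461, -0.2904, 0.3017]
tcp_rot: [-0.0, 1.0, -0.0, -0.0]
wrist_force: [-0.8, -0.2, -0.9]
width: 0.0239
t 10.7 pos [ 0.461  -0.2904  0.3017] x [-1. -0.  0.] y [-0.  1. -0.] z [-0. -0. -1.] F [-0.8 -0.2 -0.9] w 0.0239
case []
case_front []
```

View pics/w3.png

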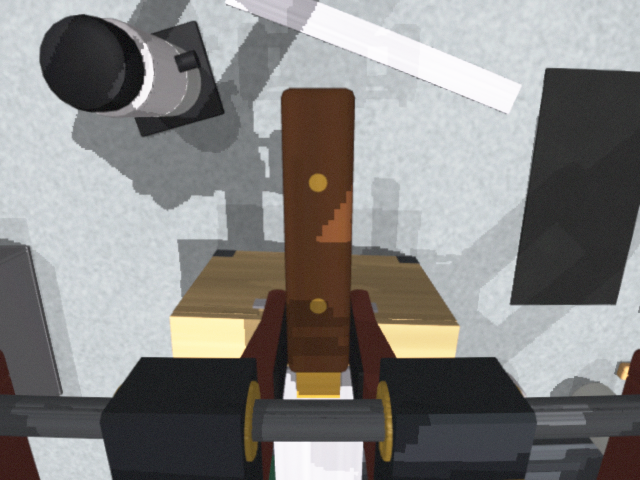

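Run:
```python
from h import *
K=calibration('wrist')
for p,z in [((171,317),.159),((458,325),.159),((217,250),.0),((413,257),.0)]:
    print(p,np.round(onz(K,p,z),4))
from h import *
im=cv2.imread('pics/w3.png'); cv2.imwrite('pics/w3c.png',cv2.resize(im[230:360,150:480],None,fx=2.4,fy=2.4,interpolation=cv2.INTER_NEAREST))
im=cv2.imread('pics/top2.png'); cv2.imwrite('pics/top2c.png',cv2.resize(im[190:270,360:490],None,fx=6,fy=6,interpolation=cv2.INTER_CUBIC))
```

```text
(171, 317) [ 0.5271 -0.4024  0.159 ]
(458, 325) [ 0.5338 -0.1829  0.159 ]
(217, 250) [ 0.5264 -0.4038  0.    ]
(413, 257) [ 0.5346 -0.1831 -0.    ]
```

View pics/w3c.png

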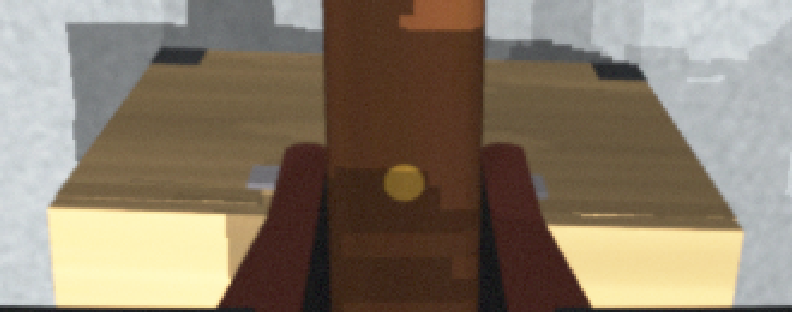

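View pics/top2c.png

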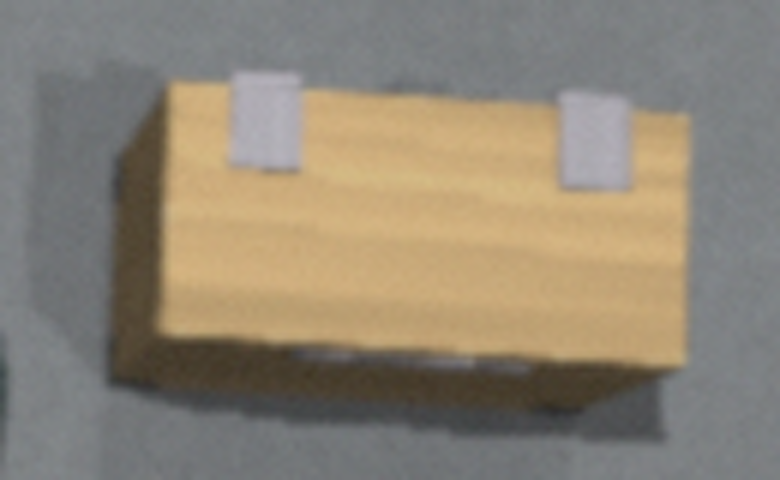

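```bash
python3 -c "
from h import *
plan(.3991,-.2886,.157,-1.93)"
```

```text
t 10.85 pos [ 0.461  -0.2904  0.3017] x [-1.  0.  0.] y [ 0.  1. -0.] z [-0. -0. -1.] F [ 0.1  0.7 -1.1] w 0.0235
yaw now -0.00 turn 1.93 shift after turn: x 61.9 y -0.3 z 144.7
```

```bash
python3 -m inch '[[[0,0,0],1.93,10],[[30,0,0],0,10],[[32,0,20],0,10],[[0,0,30],0,10],[[0,0,40],0,10],[[0,0,35],0,10],[[0,0,20],0,10],[[0,0,0],0,10]]'
python3 - <<'E'
from h import *
st()
im,K=snap('wrist','w4')
im,Ks=snap('scene','s4')
cv2.imwrite('pics/s4c.png',cv2.resize(im[190:320,130:290],None,fx=4.5,fy=4.5,interpolation=cv2.INTER_CUBIC)[:,:,::-1])
im,Kt=snap('top','t4')
cv2.imwrite('pics/t4c.png',cv2.resize(im[190:350,360:490],None,fx=3.7,fy=3.7,interpolation=cv2.INTER_CUBIC)[:,:,::-1])
E
```

```text
time_s: 11.85
eef_pos: [0.3982, -0.2875, 0.1555]
tcp_rot: [0.017, 1.0, 0.001, -0.001]
wrist_force: [0.2, 0.5, -1.1]
width: 0.0239
t 11.85 pos [ 0.3982 -0.2875  0.1555] x [-0.999  0.035  0.003] y [0.035 0.999 0.002] z [-0.003  0.002 -1.   ] F [ 0.2  0.5 -1.1] w 0.0239
```

View pics/w4.png

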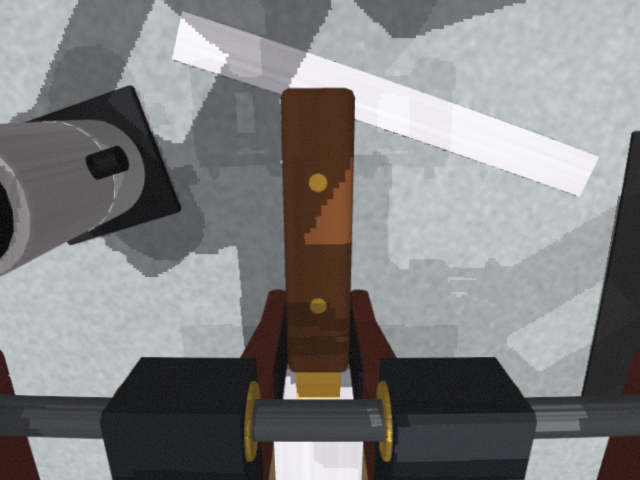

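View pics/s4c.png

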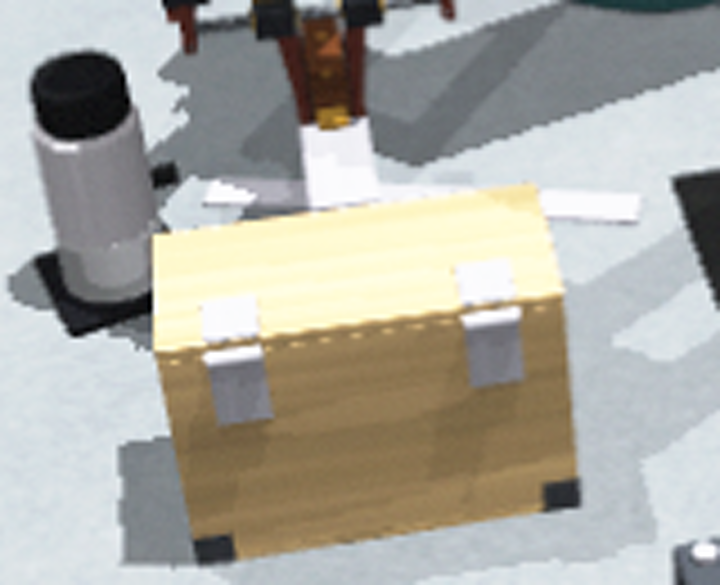

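View pics/t4c.png

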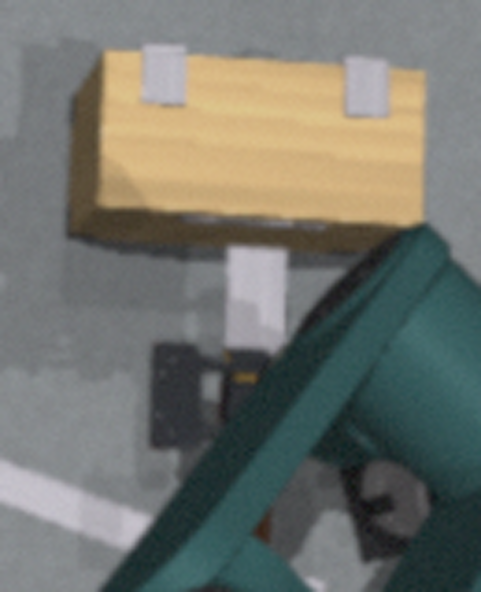

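Run:
```python
from h import *
Ks=calibration('scene');Kt=calibration('top')
print(tri([(Ks,(248.4,231.1)),(Kt,(387,245.8))]))
print('rear',tri([(Ks,(130+564/4.5,190+293/4.5)),(Kt,(360+104/3.7,190+52/3.7))]))
print('rear2',tri([(Ks,(130+157/4.5,190+351/4.5)),(Kt,(360+425/3.7,190+70/3.7))]))
# blade points: neck/handle junction & ... scene
print('neck',tri([(Ks,(130+332/4.5,190+127/4.5)),(Kt,(360+247/3.7,190+352/3.7))]))
for P in [(.5342,-.183,.159),(.5268,-.403,.159),(.51,-.291,.1465),(.51,-.311,.1465)]:
    a=proj(Ks,P);b=proj(Kt,P);print(P,np.round((a-[130,190])*4.5),np.round((b-[360,190])*3.7))
```

```text
(array([ 0.53194309, -0.18400625,  0.15478353]), [array([0.1, 0. ]), array([0.1, 0. ])])
rear (array([ 0.63878806, -0.18595531,  0.15568292]), [array([-0.1, -0. ]), array([-0.1, -0. ])])
rear2 (array([ 0.63250299, -0.40764087,  0.15773951]), [array([-0.3, -0. ]), array([-0.3, -0. ])])
neck (array([ 0.43560935, -0.2879185 ,  0.15098689]), [array([1.3, 0.2]), array([1.5, 0.3])])
(0.5342, -0.183, 0.159) [535. 181.] [100. 202.]
(0.5268, -0.403, 0.159) [153. 234.] [422. 221.]
(0.51, -0.291, 0.1465) [348. 204.] [255. 244.]
(0.51, -0.311, 0.1465) [314. 209.] [284. 245.]
```

```bash
python3 -m inch '[[[0,0,-1],0,10],[[-6,0,0],0,10],[[-6,0,0],0,10],[[-6,0,0],0,10],[[-6,0,0],0,10],[[-6,0,0],0,10],[[0,0,0],0,10],[[0,0,0],0,10]]'
python3 - <<'E'
from h import *
st(); st()
E
```

```text
time_s: 13.0
eef_pos: [0.4289, -0.2892, 0.1576]
tcp_rot: [0.017, 1.0, 0.0, -0.0]
wrist_force: [0.0, -0.3, -1.4]
width: 0.0242
t 13.0 pos [ 0.4289 -0.2892  0.1576] x [-0.999  0.033  0.   ] y [0.033 0.999 0.   ] z [-0.  0. -1.] F [ 0.  -0.3 -1.4] w 0.0242
t 13.0 pos [ 0.4289 -0.2892  0.1576] x [-0.999  0.033  0.   ] y [0.033 0.999 0.   ] z [-0.  0. -1.] F [ 0.  -0.3 -1.4] w 0.0242
```

```bash
python3 -m inch '[[[-6,0,0],0,10],[[-6,0,0],0,10],[[-6,0,0],0,10],[[-3,0,0],0,10],[[0,0,0],0,10],[[0,0,-3],0,10],[[0,0,-3],0,10],[[0,0,0],0,10]]'
python3 - <<'E'
from h import *
st()
im,Ks=snap('scene','s5')
cv2.imwrite('pics/s5c.png',cv2.resize(im[190:320,130:290],None,fx=4.5,fy=4.5,interpolation=cv2.INTER_CUBIC)[:,:,::-1])
E
```

```text
time_s: 14.0
eef_pos: [0.4497, -0.2898, 0.1637]
tcp_rot: [0.017, 1.0, 0.0, -0.0]
wrist_force: [0.3, 1.2, -3.5]
width: 0.0239
t 14.0 pos [ 0.4497 -0.2898  0.1637] x [-0.999  0.034  0.   ] y [0.034 0.999 0.   ] z [-0.  0. -1.] F [ 0.3  1.2 -3.5] w 0.0239
```

View pics/s5c.png

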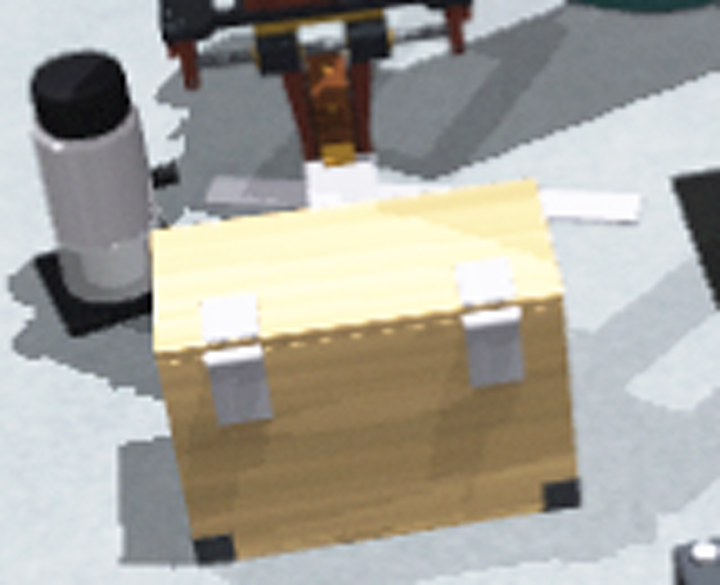

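```bash
python3 -m inch '[[[0,0,-4],0,10],[[0,0,-4],0,10],[[0,0,-4],0,10],[[0,0,-4],0,10],[[0,0,-4],0,10],[[0,0,-4],0,10],[[0,0,0],0,10],[[0,0,0],0,10]]'
python3 - <<'E'
from h import *
st()
im,Ks=snap('scene','s6')
cv2.imwrite('pics/s6c.png',cv2.resize(im[190:320,130:290],None,fx=4.5,fy=4.5,interpolation=cv2.INTER_CUBIC)[:,:,::-1])
E
```

```text
time_s: 15.05
eef_pos: [0.4501, -0.2902, 0.188]
tcp_rot: [0.017, 1.0, -0.0, 0.0]
wrist_force: [0.1, -0.2, -1.7]
width: 0.0238
t 15.05 pos [ 0.4501 -0.2902  0.188 ] x [-0.999  0.034 -0.   ] y [ 0.034  0.999 -0.001] z [ 0.    -0.001 -1.   ] F [ 0.1 -0.2 -1.7] w 0.0238
```

View pics/s6c.png

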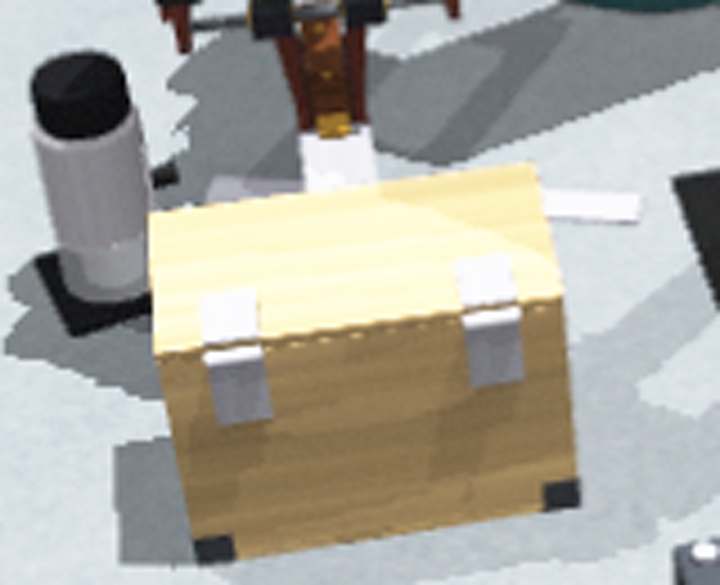

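```bash
cat >> h.py <<'E'
CX=np.array([.9994,-.0337,0]);CY=np.array([.0337,.9994,0]);CF=np.array([.5305,-.2930,0])
def case(x,y,z): return CF+CX*(x+.054)+CY*y+np.array([0,0,z])
def lidpt(th,s,y,h=.008):
    # s distance from hinge along panel, h height over underside
    return case(.054-s*np.cos(th)+h*np.sin(th),y,.151+s*np.sin(th)+h*np.cos(th))
E
python3 - <<'E'
from h import *
Ks=calibration('scene')
for th in (0,.1,.15,.2,.25,.3,.35):
    print(th,[np.round((proj(Ks,lidpt(th,.108,y))-[130,190])*4.5) for y in(-.111,.111)])
E
```

```text
0 [array([151., 234.]), array([537., 181.])]
0.1 [array([149., 220.]), array([536., 167.])]
0.15 [array([147., 214.]), array([536., 161.])]
0.2 [array([146., 208.]), array([535., 155.])]
0.25 [array([144., 202.]), array([535., 149.])]
0.3 [array([143., 197.]), array([535., 143.])]
0.35 [array([142., 192.]), array([535., 138.])]
```

Run:
```python
from h import *
im,K=snap('wrist','w6')
```

```text
(no output)
```

View pics/w6.png

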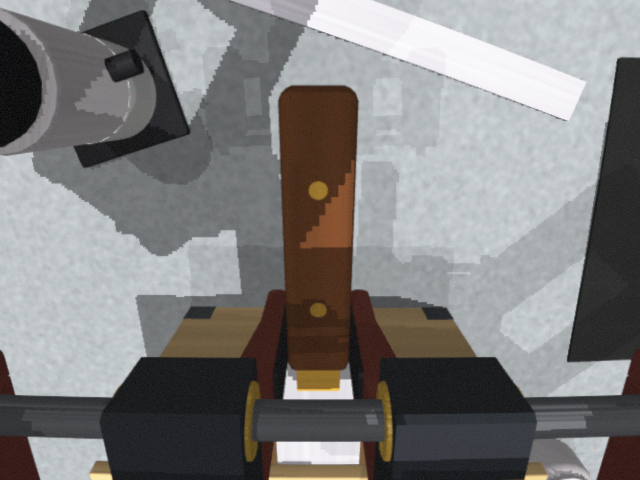

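```bash
python3 -m inch '[[[-1,0,-5],0,10],[[-1,0,-5],0,10],[[-2,0,-5],0,10],[[-2,0,-5],0,10],[[-2,0,-5],0,10],[[-2,0,-5],0,10],[[0,0,0],0,10],[[0,0,0],0,10]]'
python3 - <<'E'
from h import *
st()
im,Ks=snap('scene','s7')
cv2.imwrite('pics/s7c.png',cv2.resize(im[170:320,130:290],None,fx=4,fy=4,interpolation=cv2.INTER_CUBIC)[:,:,::-1])
snap('wrist','w7')
for th in (.2,.3,.4,.5,.6):
    print(th,[np.round((proj(Ks,lidpt(th,.108,y))-[130,170])*4+[3,3]) for y in(-.111,.111)])
E
```

```text
time_s: 16.15
eef_pos: [0.4607, -0.2905, 0.218]
tcp_rot: [0.017, 1.0, -0.0, 0.001]
wrist_force: [-0.8, 0.3, -0.9]
width: 0.0239
t 16.15 pos [ 0.4607 -0.2905  0.218 ] x [-0.999  0.034 -0.002] y [ 0.034  0.999 -0.001] z [ 0.002 -0.001 -1.   ] F [-0.8  0.3 -0.9] w 0.0239
0.2 [array([133., 268.]), array([479., 220.])]
0.3 [array([130., 258.]), array([478., 210.])]
0.4 [array([128., 249.]), array([478., 202.])]
0.5 [array([125., 242.]), array([479., 194.])]
0.6 [array([123., 236.]), array([479., 188.])]
```

View pics/s7c.png

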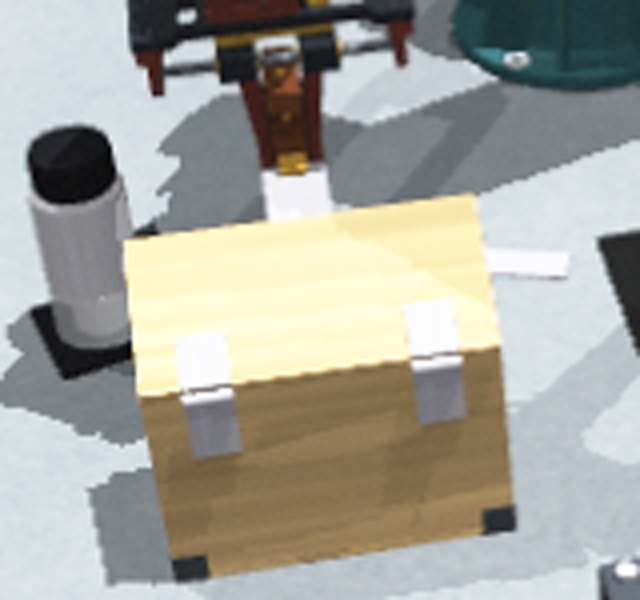

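View pics/w7.png

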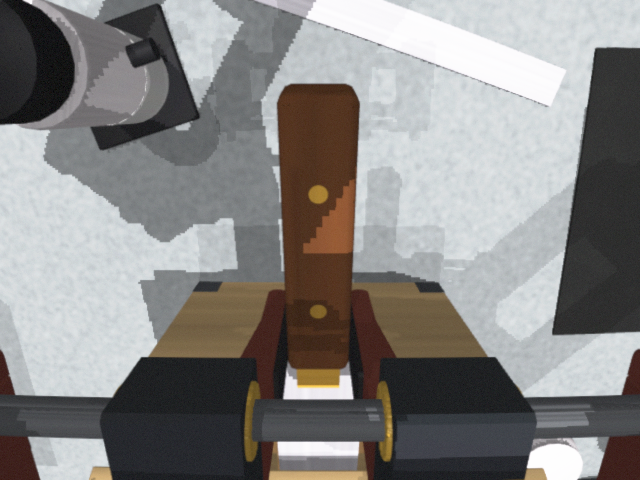

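```bash
python3 -m inch '[[[-3,0,-5],0,10],[[-3,0,-5],0,10],[[-4,0,-5],0,10],[[-4,0,-5],0,10],[[-5,0,-5],0,10],[[-5,0,-4],0,10],[[-5,0,-4],0,10],[[0,0,0],0,10]]'
python3 - <<'E'
from h import *
st()
im,Ks=snap('scene','s8')
cv2.imwrite('pics/s8c.png',cv2.resize(im[140:290,130:290],None,fx=4,fy=4,interpolation=cv2.INTER_CUBIC)[:,:,::-1])
for th in (.6,.8,1,1.2):
    print(th,[np.round((proj(Ks,lidpt(th,.108,y))-[130,140])*4+[3,3]) for y in(-.111,.111)])
E
```

```text
time_s: 17.25
eef_pos: [0.4899, -0.2914, 0.2512]
tcp_rot: [0.017, 1.0, -0.0, 0.001]
wrist_force: [-0.8, 0.2, -1.4]
width: 0.0239
t 17.25 pos [ 0.4899 -0.2914  0.2512] x [-0.999  0.033 -0.001] y [ 0.033  0.999 -0.   ] z [ 0.001 -0.    -1.   ] F [-0.8  0.2 -1.4] w 0.0239
0.6 [array([123., 356.]), array([479., 308.])]
0.8 [array([120., 349.]), array([481., 301.])]
1 [array([117., 349.]), array([484., 300.])]
1.2 [array([115., 357.]), array([488., 307.])]
```

View pics/s8c.png

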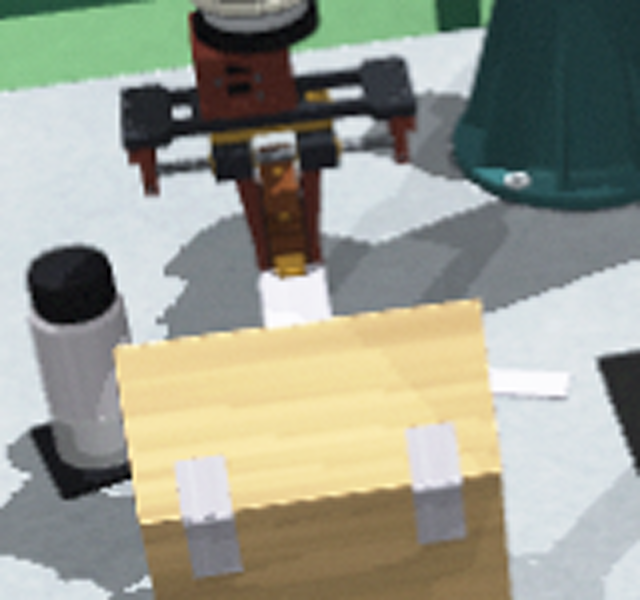

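```bash
python3 -m inch '[[[-7,0,-2],0,10],[[-8,0,-2],0,10],[[-8,0,-1],0,10],[[-8,0,-1],0,10],[[-8,0,0],0,10],[[-8,0,0],0,10],[[-5,0,0],0,10],[[0,0,0],0,10]]'
python3 - <<'E'
from h import *
st()
im,Ks=snap('scene','s9')
cv2.imwrite('pics/s9c.png',cv2.resize(im[140:290,130:290],None,fx=4,fy=4,interpolation=cv2.INTER_CUBIC)[:,:,::-1])
for th in (1.3,1.4,1.5,1.6,1.7):
    print(th,[np.round((proj(Ks,lidpt(th,.108,y))-[130,140])*4+[3,3]) for y in(-.111,.111)])
E
```

```text
time_s: 18.3
eef_pos: [0.5418, -0.2931, 0.2565]
tcp_rot: [0.017, 1.0, -0.0, 0.001]
wrist_force: [0.1, 0.0, -1.2]
width: 0.0241
t 18.3 pos [ 0.5418 -0.2931  0.2565] x [-0.999  0.033 -0.001] y [ 0.033  0.999 -0.   ] z [ 0.001 -0.    -1.   ] F [ 0.1  0.  -1.2] w 0.0241
1.3 [array([115., 363.]), array([490., 313.])]
1.4 [array([114., 372.]), array([492., 320.])]
1.5 [array([114., 381.]), array([495., 330.])]
1.6 [array([115., 393.]), array([498., 341.])]
1.7 [array([116., 406.]), array([501., 353.])]
```

View pics/s9c.png

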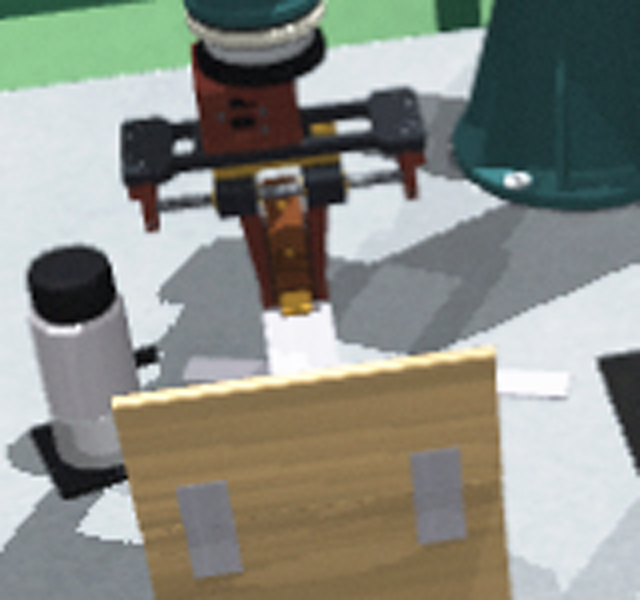

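```bash
python3 -m inch '[[[-4,0,0],0,10],[[-4,0,0],0,10],[[0,0,0],0,10],[[0,0,0],0,10],[[10,0,0],0,10],[[30,0,0],0,10],[[40,0,0],0,10],[[40,0,0],0,10]]'
python3 - <<'E'
from h import *
plan(.435,-.0074,.27,4.65)
im,Ks=snap('scene','s10')
cv2.imwrite('pics/s10c.png',cv2.resize(im[140:290,130:290],None,fx=4,fy=4,interpolation=cv2.INTER_CUBIC)[:,:,::-1])
E
```

```text
time_s: 19.35
eef_pos: [0.4286, -0.2894, 0.2569]
tcp_rot: [0.017, 1.0, -0.0, 0.001]
wrist_force: [-0.0, -0.0, -1.2]
width: 0.0236
t 19.35 pos [ 0.4286 -0.2894  0.2569] x [-0.999  0.033 -0.002] y [ 0.033  0.999 -0.001] z [ 0.002 -0.001 -1.   ] F [-0.  -0.  -1.2] w 0.0236
yaw now -1.91 turn -6.56 shift after turn: x -29.3 y 280.5 z -13.1
```

View pics/s10c.png

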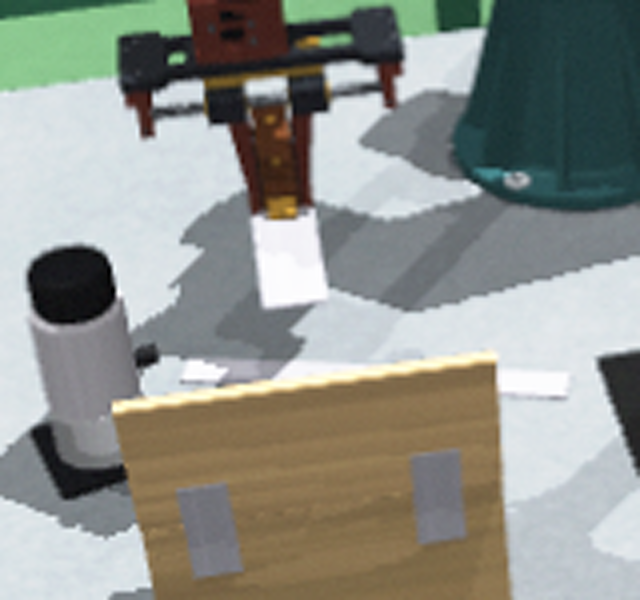

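```bash
python3 -m inch '[[[0,0,0],-6.56,10],[[-5,47,0],0,10],[[-5,47,0],0,10],[[-5,47,0],0,10],[[-5,47,0],0,10],[[-5,47,0],0,10],[[-4,46,0],0,10],[[0,0,0],0,10]]'
python3 - <<'E'
from h import *
plan(.435,-.0074,.0285,4.65)
E
```

```text
time_s: 20.4
eef_pos: [0.4354, -0.0041, 0.257]
tcp_rot: [-0.042, 0.999, 0.0, 0.001]
wrist_force: [-0.9, -0.8, -1.0]
width: 0.0239
t 20.4 pos [ 0.4354 -0.0041  0.257 ] x [-0.996 -0.085 -0.002] y [-0.085  0.996  0.001] z [ 0.002  0.001 -1.   ] F [-0.9 -0.8 -1. ] w 0.0239
yaw now 4.87 turn 0.22 shift after turn: x 0.7 y -3.2 z 228.5
```

```bash
python3 -m inch '[[[0,-2,50],0,10],[[0,0,50],0,10],[[0,0,50],0,10],[[0,0,40],0,10],[[0,0,16],0,10],[[0,0,10],0,10],[[0,0,6],0,10],[[0,0,4],0,10]]'
python3 - <<'E'
from h import *
st()
E
python3 -m inch '[[[0,0,2],0,10],[[0,0,0],0,10],[[0,0,0],0,45],[[0,0,0],0,60],[[0,0,0],0,60],[[0,0,-30],0,60],[[0,0,-50],0,60],[[0,0,-50],0,60]]'
python3 - <<'E'
from h import *
st()
snap('wrist','w11')
plan(.5845,-.2948,.32,-1.93)
E
```

```text
time_s: 21.4
eef_pos: [0.4358, -0.0092, 0.031]
tcp_rot: [-0.04, 0.999, -0.0, 0.001]
wrist_force: [-2.1, -1.2, 2.2]
width: 0.0237
t 21.4 pos [ 0.4358 -0.0092  0.031 ] x [-0.997 -0.081 -0.001] y [-0.081  0.997 -0.   ] z [ 0.001 -0.    -1.   ] F [-2.1 -1.2  2.2] w 0.0237
time_s: 22.4
eef_pos: [0.435, -0.0088, 0.1599]
tcp_rot: [-0.04, 0.999, 0.0, -0.0]
wrist_force: [1.2, 0.0, -0.4]
width: 0.0598
t 22.4 pos [ 0.435  -0.0088  0.1599] x [-0.997 -0.081  0.001] y [-0.081  0.997  0.   ] z [-0.001  0.    -1.   ] F [ 1.2  0.  -0.4] w 0.0598
t 22.45 pos [ 0.4384 -0.0092  0.1653] x [-0.997 -0.081 -0.008] y [-0.081  0.997 -0.002] z [ 0.008 -0.002 -1.   ] F [1.4 0.  3.6] w 0.06
yaw now 4.65 turn 6.58 shift after turn: x -155.6 y -280.5 z -154.7
```

View pics/w11.png

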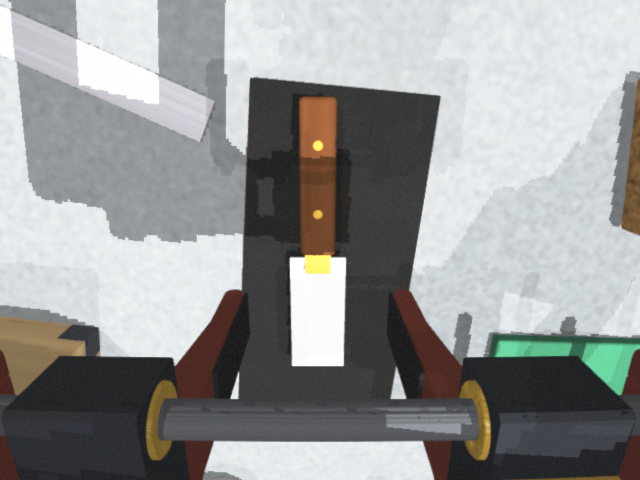

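```bash
python3 -m inch '[[[0,0,-40],6.58,70],[[0,0,-60],0,70],[[0,0,-55],0,70],[[-18,-47,0],0,70],[[-18,-47,0],0,70],[[-20,-47,0],0,70],[[-22,-47,0],0,70],[[-22,-47,0],0,70]]'; python3 -m inch '[[[-18,-46,0],0,70],[[0,0,0],0,70],[[0,0,0],0,70],[[0,0,0],0,70],[[0,0,0],0,70],[[0,0,0],0,70],[[0,0,0],0,70],[[0,0,0],0,70]]'
python3 - <<'E'
from h import *
st()
im,K=snap('wrist','w12')
np.save('K12.npy',K,allow_pickle=True)
for i in range(4):
  for e in('_eye','_mid'):
    n=f't{i}{e}'
    print(n,[(np.round(a['pixel'],1).tolist(),round(a['score'],2)) for a in finder.spot_point('wrist',n)[:2]])
print(finder.search_frame('wrist','case')[:1])
E
```

```text
time_s: 23.45
eef_pos: [0.5277, -0.2486, 0.3132]
tcp_rot: [0.017, 1.0, 0.0, -0.0]
wrist_force: [0.1, -0.0, 0.5]
width: 0.0699
time_s: 24.45
eef_pos: [0.5438, -0.2936, 0.3138]
tcp_rot: [0.017, 1.0, -0.0, 0.0]
wrist_force: [-0.1, 0.5, -0.4]
width: 0.0697
t 24.45 pos [ 0.5438 -0.2936  0.3138] x [-0.999  0.034 -0.   ] y [ 0.034  0.999 -0.   ] z [ 0. -0. -1.] F [-0.1  0.5 -0.4] w 0.0697
t0_eye []
t0_mid [([594.2, 85.5], 0.26)]
t1_eye []
t1_mid [([388.2, 246.4], 0.56)]
t2_eye [([243.5, 251.5], 0.79)]
t2_mid [([245.8, 239.1], 0.62)]
t3_eye [([292.4, 250.6], 0.91), ([317.2, 225.7], 0.4)]
t3_mid [([294.5, 246.6], 0.59), ([387.5, 248.7], 0.57)]
[{'box': [171.3, 175.7, 461.9, 461.7], 'score': 0.61}]
```

View pics/w12.png

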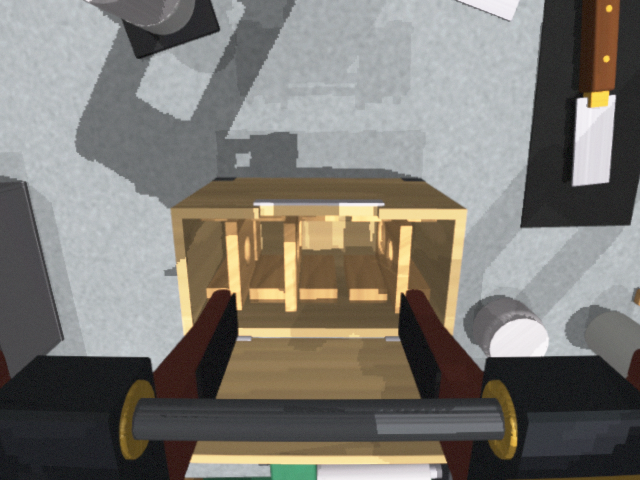

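Run:
```python
from h import *
K=np.load('K12.npy',allow_pickle=True).item()
for y in(-.069,-.023,.023,.069):
    print(y,[np.round(proj(K,case(x,y,.138)),1).tolist() for x in(-.038,.038)], np.round(case(0,y,.138),4))
print('rim front corners',[np.round(proj(K,case(-.054,y,.151)),1).tolist() for y in(-.111,.111)],'hinge',[np.round(proj(K,case(.054,y,.151)),1).tolist() for y in(-.111,.111)])
im=cv2.imread('pics/w12.png'); cv2.imwrite('pics/w12c.png',cv2.resize(im[170:345,165:475],None,fx=2.5,fy=2.5,interpolation=cv2.INTER_CUBIC))
```

```text
-0.069 [[230.6, 225.2], [236.4, 312.3]] [ 0.5821 -0.3638  0.138 ]
-0.023 [[288.9, 225.2], [290.8, 312.4]] [ 0.5837 -0.3178  0.138 ]
0.023 [[347.4, 225.2], [345.4, 312.4]] [ 0.5852 -0.2718  0.138 ]
0.069 [[405.7, 225.3], [399.9, 312.3]] [ 0.5868 -0.2259  0.138 ]
rim front corners [[170.2, 209.2], [466.2, 209.2]] hinge [[184.3, 336.6], [452.0, 336.7]]
```

View pics/w12c.png

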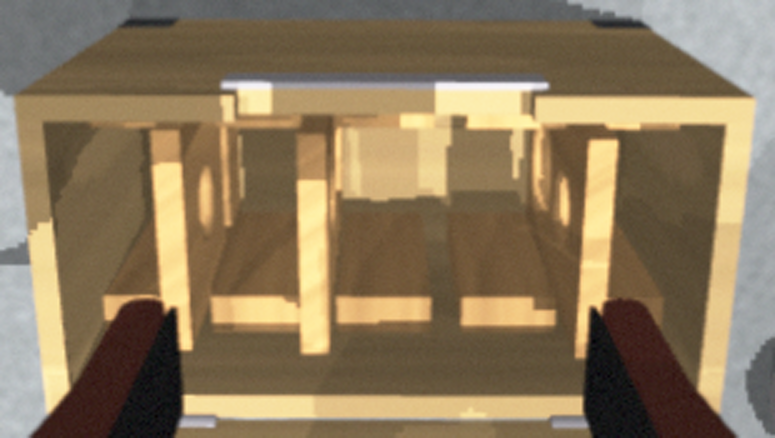

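Run:
```python
from h import *
plan(.5862,-.2256,.200,-1.93)
```

```text
t 24.95 pos [ 0.5438 -0.2937  0.3137] x [-0.999  0.034  0.   ] y [ 0.034  0.999 -0.   ] z [-0. -0. -1.] F [-0.1 -0.2  0.6] w 0.07
yaw now -1.95 turn -0.02 shift after turn: x -40.1 y 69.5 z 113.7
```

```bash
python3 -m inch '[[[-14,24,0],0,28],[[-14,24,0],0,28],[[-12,21,20],0,28],[[0,0,40],0,28],[[0,0,40],0,28],[[0,0,13],0,28],[[0,0,0],0,28],[[0,0,0],0,28]]'
python3 - <<'E'
from h import *
plan(.5862,-.2256,.134,-1.93)
snap('wrist','w13')
K=calibration('wrist')
print([np.round(proj(K,case(x,.069,.138)),1).tolist() for x in(-.038,0,.038)])
E
```

```text
time_s: 25.95
eef_pos: [0.5872, -0.2268, 0.2024]
tcp_rot: [0.017, 1.0, -0.001, 0.001]
wrist_force: [0.4, -0.2, 0.2]
width: 0.0281
t 25.95 pos [ 0.5872 -0.2268  0.2024] x [-0.999  0.034 -0.003] y [ 0.034  0.999 -0.001] z [ 0.003 -0.001 -1.   ] F [ 0.4 -0.2  0.2] w 0.0281
yaw now -1.96 turn -0.03 shift after turn: x 1.0 y 1.1 z 68.4
[[319.8, 203.3], [319.7, 273.8], [319.6, 337.0]]
```

View pics/w13.png

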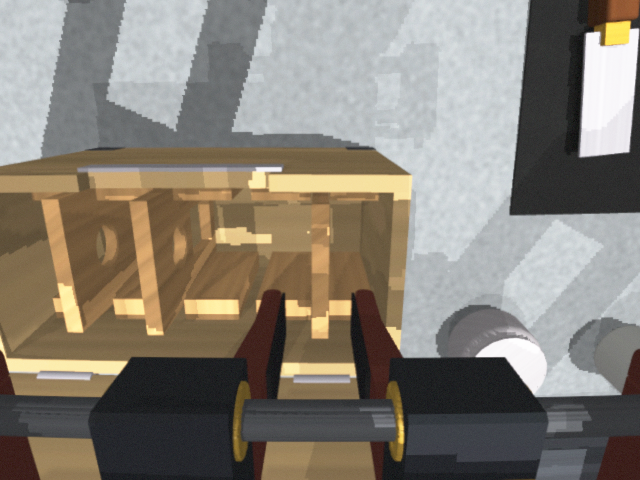

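```bash
python3 -m inch '[[[0,0,20],0,28],[[0,0,20],0,28],[[0,0,20],0,28],[[0,0,8],0,28],[[0,0,0],0,28],[[0,0,0],0,5],[[0,0,0],0,5],[[0,0,0],0,5]]'; python3 -m inch '[[[0,0,0],0,5],[[0,0,-20],0,5],[[0,0,-35],0,5],[[0,0,-40],0,5],[[0,0,-40],0,5],[[0,0,-40],0,5],[[0,0,-15],0,5],[[0,0,0],0,5]]'
python3 - <<'E'
from h import *
st()
snap('wrist','w14')
E
```

```text
time_s: 27.0
eef_pos: [0.5866, -0.2263, 0.1335]
tcp_rot: [0.017, 1.0, -0.0, 0.001]
wrist_force: [-0.3, 0.3, 3.0]
width: 0.0091
time_s: 28.0
eef_pos: [0.5863, -0.2262, 0.3228]
tcp_rot: [0.017, 1.0, -0.0, 0.0]
wrist_force: [1.3, 0.1, -2.1]
width: 0.0088
t 28.0 pos [ 0.5863 -0.2262  0.3228] x [-0.999  0.034 -0.001] y [ 0.034  0.999 -0.001] z [ 0.001 -0.001 -1.   ] F [ 1.3  0.1 -2.1] w 0.0088
```

View pics/w14.png

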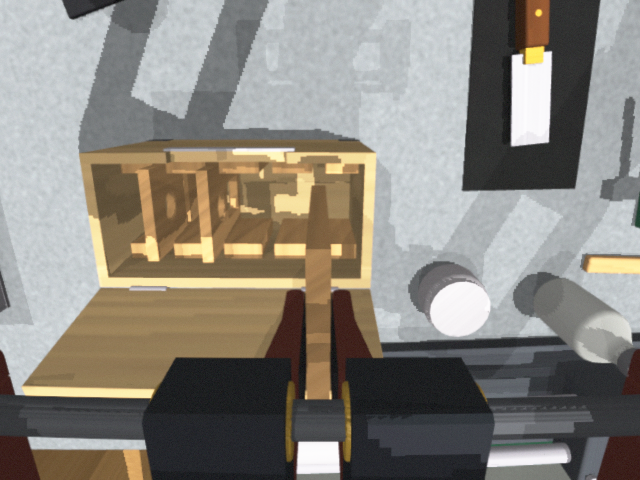

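```bash
python3 - <<'E'
from h import *
plan(.45,.29,.36)
E
python3 -m inch '[[[30,0,0],0,5],[[40,10,-10],0,5],[[40,40,-10],0,5],[[26,50,-10],0,5],[[2,55,-5],0,5],[[2,55,0],0,5],[[2,55,0],0,5],[[2,55,0],0,5]]'
python3 - <<'E'
from h import *
plan(.45,.29,.36)
E
```

```text
t 28.05 pos [ 0.5856 -0.2259  0.3214] x [-0.999  0.034  0.001] y [0.034 0.999 0.001] z [-0.001  0.001 -1.   ] F [-0.4 -0.1 -1.8] w 0.0089
yaw now -1.95 turn -0.00 shift after turn: x 153.1 y 511.0 z -38.6
time_s: 29.05
eef_pos: [0.4518, 0.1002, 0.3555]
tcp_rot: [0.017, 1.0, -0.0, -0.002]
wrist_force: [0.6, 0.2, -1.1]
width: 0.0087
t 29.05 pos [0.4518 0.1002 0.3555] x [-0.999  0.034  0.003] y [ 0.034  0.999 -0.001] z [-0.003 -0.    -1.   ] F [ 0.6  0.2 -1.1] w 0.0087
yaw now -1.96 turn -0.00 shift after turn: x 8.3 y 189.6 z -4.5
```

```bash
python3 -m inch '[[[2,47,0],0,5],[[2,47,0],0,5],[[2,47,-4],0,5],[[2,47,0],0,5],[[0,0,0],0,5],[[0,0,0],0,5],[[0,0,0],0,5],[[0,0,0],0,5]]'
python3 - <<'E'
from h import *
st()
im,K=snap('wrist','w15'); np.save('K15.npy',K,allow_pickle=True)
for a in finder.spot_point('wrist','peg0'):
    print(np.round(a['pixel'],1),round(a['score'],2),np.round(onz(K,a['pixel'],.15),4))
E
```

```text
time_s: 30.05
eef_pos: [0.4515, 0.2857, 0.3615]
tcp_rot: [0.018, 1.0, -0.0, -0.0]
wrist_force: [-0.4, 0.5, -2.1]
width: 0.0085
t 30.05 pos [0.4515 0.2857 0.3615] x [-0.999  0.035  0.   ] y [ 0.035  0.999 -0.   ] z [-0. -0. -1.] F [-0.4  0.5 -2.1] w 0.0085
[191.2 319.9] 0.79 [0.5526 0.162  0.15  ]
[281.5 316.8] 0.78 [0.5519 0.248  0.15  ]
[ 72.3 190.7] 0.75 [0.4252 0.0732 0.15  ]
[380.3 312. ] 0.66 [0.5502 0.341  0.15  ]
[469.6 306.7] 0.64 [0.548  0.4251 0.15  ]
```

View pics/w15.png

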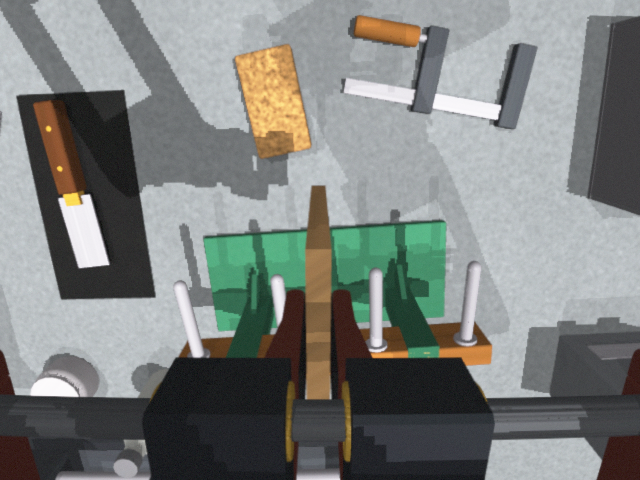

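Run:
```python
from h import *
im=cv2.imread('pics/w15.png'); cv2.imwrite('pics/w15c.png',cv2.resize(im[250:365,160:510],None,fx=2.25,fy=2.25,interpolation=cv2.INTER_CUBIC))
K=np.load('K15.npy',allow_pickle=True).item()
for a,b in [((181.5,285),(201,353)),((278,280),None),((376,273),(377,345)),((473.5,266),(465.5,340))]:
    print(np.round(onz(K,a,.157),4), None if b is None else np.round(onz(K,b,.143),4))
```

```text
[0.5136 0.1603 0.157 ] [0.5932 0.1645 0.143 ]
[0.5116 0.248  0.157 ] None
[0.5079 0.3357 0.157 ] [0.5898 0.3392 0.143 ]
[0.5044 0.4228 0.157 ] [0.5878 0.4267 0.143 ]
```

View pics/w15c.png

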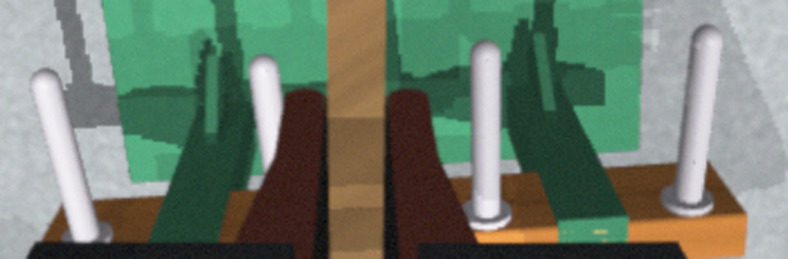

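```bash
python3 -m inch '[[[0,0,0],10.7,5],[[0,0,0],10.7,5],[[0,0,0],10.7,5],[[0,0,0],10.7,5],[[0,0,0],10.7,5],[[0,0,0],10.7,5],[[0,0,0],10.7,5],[[0,0,0],10.7,5]]'
python3 - <<'E'
from h import *
plan(.4834,.4220,.25,-87.8)
E
```

```text
time_s: 31.15
eef_pos: [0.4516, 0.2864, 0.3618]
tcp_rot: [0.694, 0.72, 0.0, 0.0]
wrist_force: [-0.6, 0.6, -0.7]
width: 0.0086
t 31.15 pos [0.4516 0.2864 0.3618] x [-0.036  0.999  0.   ] y [0.999 0.036 0.   ] z [ 0.  0. -1.] F [-0.6  0.6 -0.7] w 0.0086
yaw now -87.93 turn -0.13 shift after turn: x 134.3 y 37.0 z 111.8
```

```bash
python3 -m inch '[[[34,9,0],0,5],[[34,9,28],0,5],[[34,9,28],0,5],[[32,10,28],0,5],[[0,0,28],0,5],[[0,0,0],0,5],[[0,0,0],0,5],[[0,0,0],0,5]]'
python3 - <<'E'
from h import *
plan(.4834,.4220,.196,-87.8)
im,K=snap('wrist','w16')
for a in finder.spot_point('wrist','peg0'):
    print(np.round(a['pixel'],1),round(a['score'],2),np.round(onz(K,a['pixel'],.15),4))
im,Ks=snap('scene','s16')
cv2.imwrite('pics/s16c.png',cv2.resize(im[130:290,340:520],None,fx=4,fy=3.7,interpolation=cv2.INTER_CUBIC)[:,:,::-1])
E
```

```text
time_s: 32.15
eef_pos: [0.4836, 0.4223, 0.2515]
tcp_rot: [0.692, 0.722, 0.001, 0.0]
wrist_force: [-0.2, -0.4, -0.7]
width: 0.0088
t 32.15 pos [0.4836 0.4223 0.2515] x [-0.042  0.999  0.001] y [0.999 0.042 0.002] z [ 0.002  0.002 -1.   ] F [-0.2 -0.4 -0.7] w 0.0088
yaw now -87.58 turn 0.22 shift after turn: x -0.3 y -0.2 z 55.5
[417.3 253.5] 0.67 [0.5454 0.4248 0.15  ]
```

View pics/w16.png

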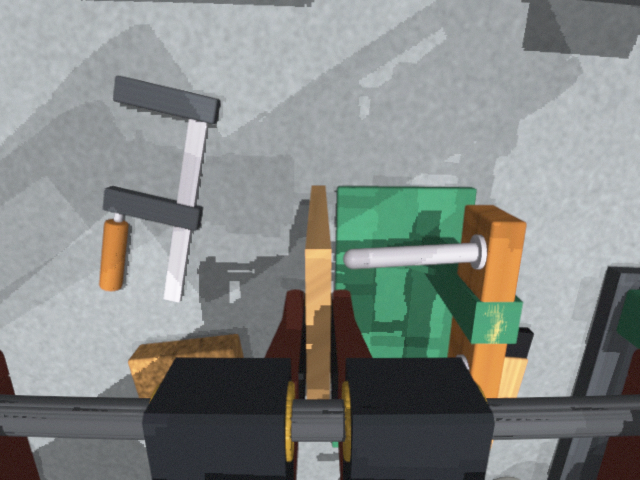

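View pics/s16c.png

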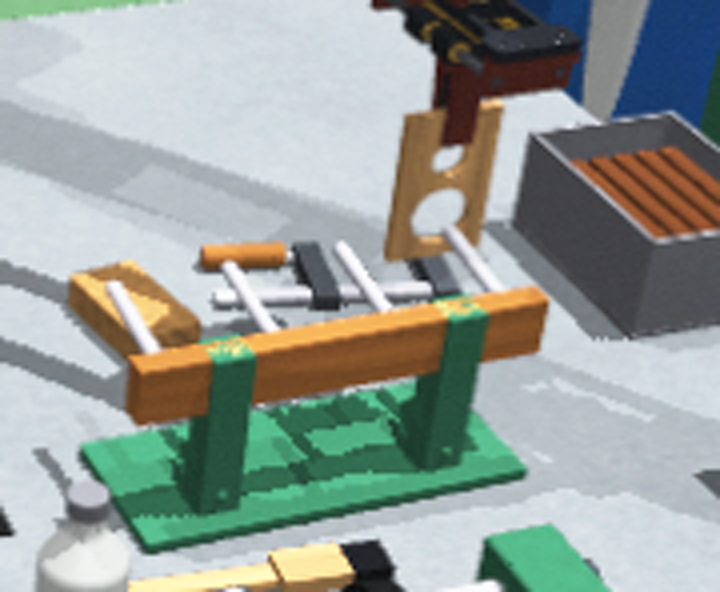

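```bash
python3 -m inch '[[[0,0,25],0,5],[[0,0,20],0,5],[[0,0,10],0,5],[[0,0,0],0,5],[[0,0,0],0,5],[[0,0,0],0,5],[[0,0,0],0,5],[[0,0,0],0,5]]'
python3 - <<'E'
from h import *
plan(.4834,.4220,.196,-87.8)
im,Ks=snap('scene','s17')
cv2.imwrite('pics/s17c.png',cv2.resize(im[130:250,400:520],None,fx=5,fy=5,interpolation=cv2.INTER_CUBIC)[:,:,::-1])
for z in (.1585,): print(np.round((proj(Ks,(.4834,.422,z))-[400,130])*5))
print('pegends',[np.round((proj(Ks,p)-[400,130])*5) for p in((.5044,.4228,.157),(.5864,.426,.143))])
E
```

```text
time_s: 33.3
eef_pos: [0.4828, 0.4223, 0.1949]
tcp_rot: [0.692, 0.722, 0.0, 0.0]
wrist_force: [0.4, 0.0, -1.4]
width: 0.0086
t 33.3 pos [0.4828 0.4223 0.1949] x [-0.043  0.999  0.   ] y [0.999 0.043 0.   ] z [ 0.  0. -1.] F [ 0.4  0.  -1.4] w 0.0086
yaw now -87.54 turn 0.26 shift after turn: x -0.3 y 0.6 z -1.1
[246. 293.]
pegends [array([263., 313.]), array([332., 407.])]
```

View pics/s17c.png

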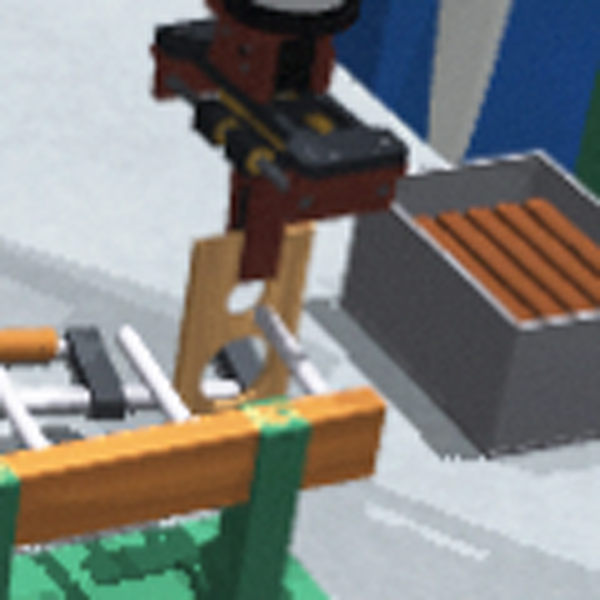

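```bash
python3 -m inch '[[[0,8,0],0,5],[[0,8,1],0,5],[[0,8,1],0,5],[[0,8,2],0,5],[[0,8,1],0,5],[[0,8,1],0,5],[[0,8,1],0,5],[[0,0,0],0,5]]'
python3 - <<'E'
from h import *
plan(.4834,.4220,.196,-87.8)
im,Ks=snap('scene','s18')
cv2.imwrite('pics/s18c.png',cv2.resize(im[130:250,400:520],None,fx=5,fy=5,interpolation=cv2.INTER_CUBIC)[:,:,::-1])
E
```

```text
time_s: 34.35
eef_pos: [0.5393, 0.4246, 0.1875]
tcp_rot: [0.692, 0.722, 0.0, 0.0]
wrist_force: [-0.9, 0.8, -0.3]
width: 0.009
t 34.35 pos [0.5393 0.4246 0.1875] x [-0.042  0.999 -0.   ] y [0.999 0.042 0.   ] z [ 0. -0. -1.] F [-0.9  0.8 -0.3] w 0.009
yaw now -87.57 turn 0.23 shift after turn: x -0.4 y -56.0 z -8.5
```

View pics/s18c.png

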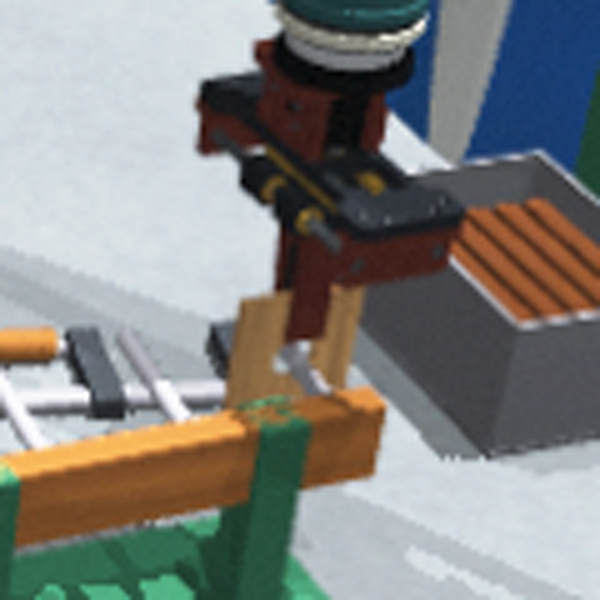

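```bash
python3 -m inch '[[[0,0,3],0,5],[[0,0,3],0,5],[[0,0,2],0,5],[[0,0,0],0,5],[[0,0,0],0,5],[[0,0,0],0,5],[[0,0,0],0,5],[[0,0,0],0,5]]'; python3 -c "
from h import *
st()"
```

```text
time_s: 35.4
eef_pos: [0.5383, 0.4247, 0.1807]
tcp_rot: [0.692, 0.722, 0.0, 0.0]
wrist_force: [-1.6, -1.3, 7.6]
width: 0.0088
t 35.4 pos [0.5383 0.4247 0.1807] x [-0.043  0.999  0.   ] y [0.999 0.043 0.   ] z [ 0.  0. -1.] F [-1.6 -1.3  7.6] w 0.0088
```

```bash
python3 -m inch '[[[0,0,0],0,12],[[0,0,0],0,20],[[0,0,0],0,24],[[0,0,0],0,24],[[0,0,-20],0,24],[[0,0,-40],0,24],[[0,0,-50],0,24],[[0,0,-50],0,24]]'
python3 - <<'E'
from h import *
plan(.50,-.0,.34,-1.93)
im,Ks=snap('scene','s19')
cv2.imwrite('pics/s19c.png',cv2.resize(im[130:250,400:520],None,fx=5,fy=5,interpolation=cv2.INTER_CUBIC)[:,:,::-1])
E
```

```text
time_s: 36.4
eef_pos: [0.5375, 0.4244, 0.3399]
tcp_rot: [0.692, 0.722, -0.001, -0.001]
wrist_force: [1.4, 0.7, -0.6]
width: 0.0237
t 36.4 pos [0.5375 0.4244 0.3399] x [-0.043  0.999 -0.001] y [ 0.999  0.043 -0.003] z [-0.003 -0.001 -1.   ] F [ 1.4  0.7 -0.6] w 0.0237
yaw now -87.54 turn -85.61 shift after turn: x 23.2 y -425.4 z -0.1
```

View pics/s19c.png

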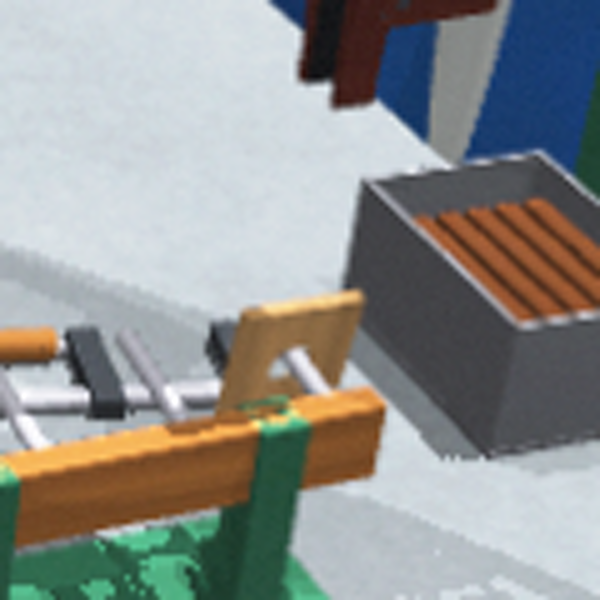

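Run:
```python
from h import *
Ks=calibration('scene')
for x in (.535,.545,.56,.575):
  print(x,[np.round((proj(Ks,(x,.4255+dy,.150-(x-.5454)/.041*.007-.008+dz))-[400,130])*5) for dy,dz in((-.038,.042),(.038,.042),(0,0))])
```

```text
0.535 [array([239., 306.]), array([359., 288.]), array([289., 359.])]
0.545 [array([247., 318.]), array([367., 299.]), array([296., 370.])]
0.56 [array([258., 335.]), array([379., 316.]), array([308., 388.])]
0.575 [array([270., 353.]), array([392., 334.]), array([320., 406.])]
```

```bash
python3 -m inch '[[[0,0,0],-10.7,28],[[0,0,0],-10.7,28],[[0,0,0],-10.7,28],[[0,0,0],-10.7,28],[[0,0,0],-10.7,28],[[0,0,0],-10.7,28],[[0,0,0],-10.7,28],[[0,0,0],-10.7,28]]'
python3 - <<'E'
from h import *
P=case(-.0005,-.023,0); plan(P[0],P[1],.2,-1.93)
E
```

```text
time_s: 37.45
eef_pos: [0.5377, 0.4245, 0.3384]
tcp_rot: [0.014, 1.0, -0.0, -0.001]
wrist_force: [-0.6, -0.0, 0.7]
width: 0.0279
t 37.45 pos [0.5377 0.4245 0.3384] x [-1.     0.028  0.003] y [ 0.028  1.    -0.001] z [-0.003 -0.001 -1.   ] F [-0.6 -0.   0.7] w 0.0279
yaw now -1.58 turn 0.35 shift after turn: x -70.5 y -740.4 z 138.4
```

```bash
python3 -m inch '[[[-2,-56,0],0.35,28],[[-2,-56,0],0,28],[[-2,-56,0],0,28],[[-2,-56,0],0,28],[[-2,-56,0],0,28],[[-2,-56,0],0,28],[[-2,-56,0],0,28],[[-6,-56,0],0,28]]'; python3 -m inch '[[[-10,-56,0],0,28],[[-10,-56,0],0,28],[[-10,-56,0],0,28],[[-10,-56,0],0,28],[[-10,-56,40],0,28],[[0,-12,40],0,28],[[0,0,40],0,28],[[0,0,15],0,28]]'
python3 - <<'E'
from h import *
P=case(-.0005,-.023,0); plan(P[0],P[1],.134,-1.93)
snap('wrist','w20')
E
```

```text
time_s: 38.45
eef_pos: [0.5399, -0.025, 0.3389]
tcp_rot: [0.02, 1.0, 0.0, -0.001]
wrist_force: [1.1, 0.3, 0.4]
width: 0.0283
time_s: 39.45
eef_pos: [0.5764, -0.3105, 0.2051]
tcp_rot: [0.02, 1.0, 0.002, -0.003]
wrist_force: [-0.1, 0.2, 0.2]
width: 0.0277
t 39.45 pos [ 0.5764 -0.3105  0.2051] x [-0.999  0.041  0.005] y [0.041 0.999 0.004] z [-0.005  0.004 -1.   ] F [-0.1  0.2  0.2] w 0.0277
yaw now -2.33 turn -0.40 shift after turn: x -7.0 y -7.0 z 71.1
```

View pics/w20.png

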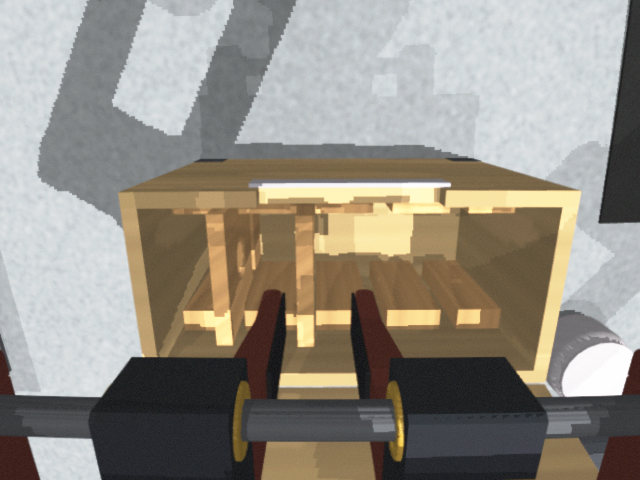

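```bash
python3 -m inch '[[[-7,-7,0],-0.4,28],[[0,0,5],0,28],[[0,0,22],0,28],[[0,0,22],0,28],[[0,0,21],0,28],[[0,0,0],0,28],[[0,0,0],0,28],[[0,0,0],0,5]]'; python3 -c "
from h import *
P=case(-.0005,-.023,0); plan(P[0],P[1],.134,-1.93)"; python3 -m inch '[[[0,0,0],0,5],[[0,0,0],0,5],[[0,0,0],0,5],[[0,0,-20],0,5],[[0,0,-40],0,5],[[0,0,-45],0,5],[[0,0,-45],0,5],[[0,0,-40],0,5]]'
python3 - <<'E'
from h import *
plan(.45,.29,.36)
snap('wrist','w21')
E
```

```text
time_s: 40.5
eef_pos: [0.5861, -0.3197, 0.1403]
tcp_rot: [0.017, 1.0, -0.001, 0.001]
wrist_force: [-0.1, -0.3, 0.3]
width: 0.0213
t 40.5 pos [ 0.5861 -0.3197  0.1403] x [-0.999  0.033 -0.002] y [ 0.033  0.999 -0.001] z [ 0.002 -0.002 -1.   ] F [-0.1 -0.3  0.3] w 0.0213
yaw now -1.89 turn 0.04 shift after turn: x 2.9 y 1.8 z 6.3
time_s: 41.5
eef_pos: [0.585, -0.3193, 0.3301]
tcp_rot: [0.017, 1.0, -0.0, -0.0]
wrist_force: [0.1, 0.6, -0.6]
width: 0.0091
t 41.5 pos [ 0.585  -0.3193  0.3301] x [-0.999  0.033  0.   ] y [ 0.033  0.999 -0.001] z [-0.    -0.001 -1.   ] F [ 0.1  0.6 -0.6] w 0.0091
yaw now -1.90 turn -0.00 shift after turn: x 155.1 y 604.5 z -29.9
```

View pics/w21.png

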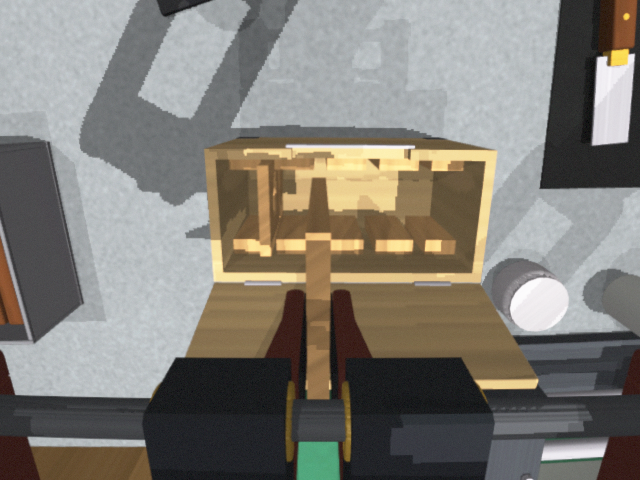

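```bash
python3 -m inch '[[[30,0,0],0,5],[[40,10,-10],0,5],[[40,40,-10],0,5],[[20,50,-10],0,5],[[2,55,0],0,5],[[2,55,0],0,5],[[2,55,0],0,5],[[2,55,0],0,5]]'; python3 -m inch '[[[2,55,0],0,5],[[2,55,0],0,5],[[2,55,0],0,5],[[2,55,0],0,5],[[2,30,0],0,5],[[0,0,0],10.7,5],[[0,0,0],10.7,5],[[0,0,0],10.7,5]]'; python3 -m inch '[[[0,0,0],10.7,5],[[0,0,0],10.7,5],[[0,0,0],10.7,5],[[0,0,0],10.7,5],[[0,0,0],10.7,5],[[0,0,0],0,5],[[0,0,0],0,5],[[0,0,0],0,5]]';python3 - <<'E'
from h import *
plan(.4870,.3314,.202,-87.8)
E
```

```text
time_s: 42.55
eef_pos: [0.4574, 0.0067, 0.3583]
tcp_rot: [0.017, 1.0, -0.0, 0.0]
wrist_force: [1.0, -0.1, -0.3]
width: 0.0088
time_s: 43.55
eef_pos: [0.4559, 0.2554, 0.3579]
tcp_rot: [0.295, 0.955, -0.001, -0.0]
wrist_force: [0.3, 0.0, -0.4]
width: 0.0086
time_s: 44.55
eef_pos: [0.4561, 0.2554, 0.3585]
tcp_rot: [0.691, 0.723, -0.0, 0.0]
wrist_force: [-0.3, -0.9, -1.3]
width: 0.0088
t 44.55 pos [0.4561 0.2554 0.3585] x [-0.046  0.999 -0.   ] y [ 0.999  0.046 -0.   ] z [-0. -0. -1.] F [-0.3 -0.9 -1.3] w 0.0088
yaw now -87.38 turn 0.42 shift after turn: x 74.8 y 33.8 z 156.5
```

```bash
python3 -m inch '[[[25,11,0],0.42,5],[[25,11,20],0,5],[[25,12,40],0,5],[[0,0,40],0,5],[[0,0,40],0,5],[[0,0,16],0,5],[[0,0,0],0,5],[[0,0,0],0,5]]';python3 - <<'E'
from h import *
plan(.4870,.3314,.202,-87.8)
im,Ks=snap('scene','s22')
cv2.imwrite('pics/s22c.png',cv2.resize(im[130:250,380:500],None,fx=5,fy=5,interpolation=cv2.INTER_CUBIC)[:,:,::-1])
s=get_state()
print(np.round((proj(Ks,s['eef_pos']+[0,.0035,-.044])-[380,130])*5))
print('pegends',[np.round((proj(Ks,p)-[380,130])*5) for p in((.5079,.3357,.157),(.5898,.3392,.143))])
snap('wrist','w22')
E
```

```text
time_s: 45.55
eef_pos: [0.4883, 0.3322, 0.2044]
tcp_rot: [0.694, 0.72, 0.001, 0.0]
wrist_force: [-0.2, 0.1, -1.0]
width: 0.0086
t 45.55 pos [0.4883 0.3322 0.2044] x [-0.037  0.999  0.001] y [0.999 0.037 0.003] z [ 0.003  0.001 -1.   ] F [-0.2  0.1 -1. ] w 0.0086
yaw now -87.91 turn -0.11 shift after turn: x -0.8 y -1.4 z 2.4
[216. 315.]
pegends [array([229., 337.]), array([295., 434.])]
```

View pics/s22c.png

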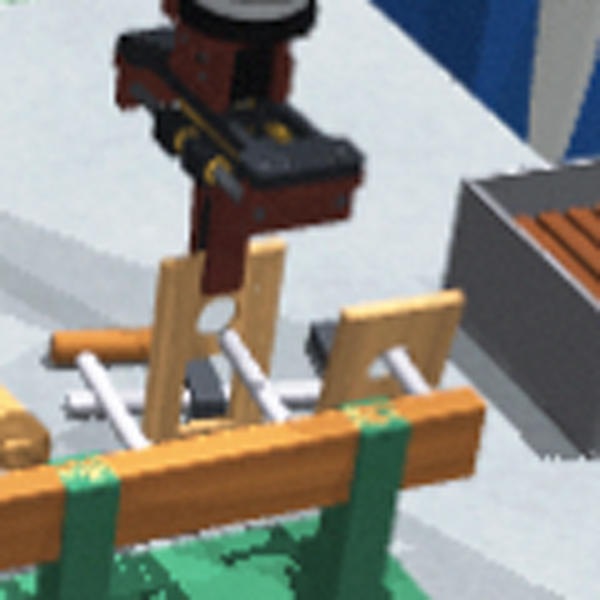

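View pics/w22.png

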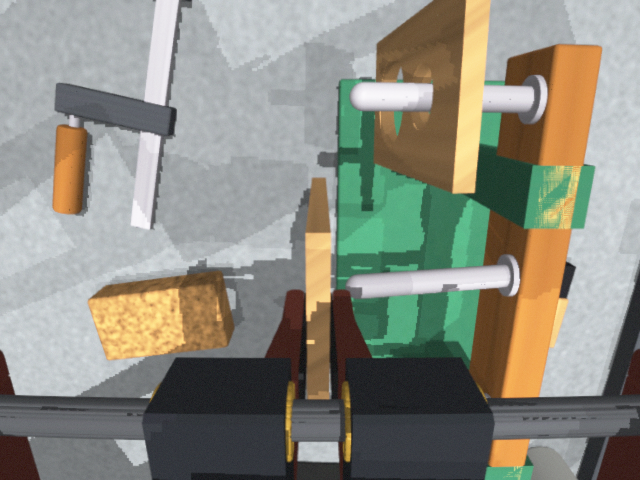

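```bash
python3 -m inch '[[[0,7,1],0,5],[[0,8,1],0,5],[[0,8,1],0,5],[[0,8,2],0,5],[[0,8,1],0,5],[[0,8,2],0,5],[[0,7,1],0,5],[[0,0,0],0,5]]'
python3 - <<'E'
from h import *
plan(.4870,.3314,.202,-87.8)
im,Ks=snap('scene','s23')
cv2.imwrite('pics/s23c.png',cv2.resize(im[130:250,380:500],None,fx=5,fy=5,interpolation=cv2.INTER_CUBIC)[:,:,::-1])
E
```

```text
time_s: 46.65
eef_pos: [0.5417, 0.3336, 0.1935]
tcp_rot: [0.694, 0.72, -0.0, 0.0]
wrist_force: [-0.9, 0.0, -0.4]
width: 0.0087
t 46.65 pos [0.5417 0.3336 0.1935] x [-0.036  0.999 -0.   ] y [0.999 0.036 0.   ] z [ 0. -0. -1.] F [-0.9  0.  -0.4] w 0.0087
yaw now -87.93 turn -0.13 shift after turn: x -0.1 y -54.8 z -8.5
```

View pics/s23c.png

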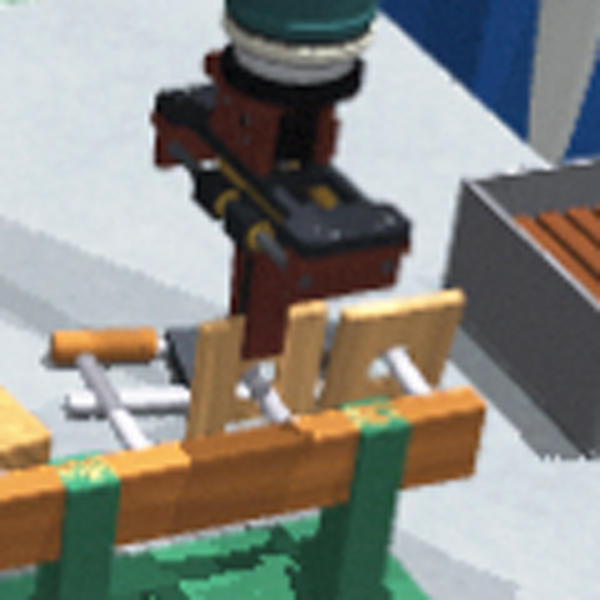

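Threaded cleanly. I'll lower it and check the force.

```bash
python3 -m inch '[[[0,0,3],0,5],[[0,0,3],0,5],[[0,0,2],0,5],[[0,0,0],0,5],[[0,0,0],0,5],[[0,0,0],0,5],[[0,0,0],0,5],[[0,0,0],0,5]]'; python3 -c "
from h import *
st()"
```

```text
time_s: 47.7
eef_pos: [0.541, 0.3337, 0.1869]
tcp_rot: [0.694, 0.72, 0.0, 0.0]
wrist_force: [-2.0, -1.4, 6.4]
width: 0.0086
t 47.7 pos [0.541  0.3337 0.1869] x [-0.037  0.999  0.   ] y [0.999 0.037 0.   ] z [ 0.  0. -1.] F [-2.  -1.4  6.4] w 0.0086
```

```bash
python3 -m inch '[[[0,0,0],0,12],[[0,0,0],0,20],[[0,0,0],0,24],[[0,0,0],0,24],[[0,0,-20],0,24],[[0,0,-40],0,24],[[0,0,-50],0,24],[[0,0,-40],0,24]]'; python3 -m inch '[[[0,0,0],-10.7,28],[[0,0,0],-10.7,28],[[0,0,0],-10.7,28],[[0,0,0],-10.7,28],[[0,0,0],-10.7,28],[[0,0,0],-10.7,28],[[0,0,0],-10.7,28],[[0,0,0],-10.7,28]]'
python3 - <<'E'
from h import *
P=case(-.0005,-.069,0); plan(P[0],P[1],.2,-1.93)
im,Ks=snap('scene','s24')
cv2.imwrite('pics/s24c.png',cv2.resize(im[130:250,380:500],None,fx=5,fy=5,interpolation=cv2.INTER_CUBIC)[:,:,::-1])
E
```

```text
time_s: 48.7
eef_pos: [0.5414, 0.3338, 0.3377]
tcp_rot: [0.694, 0.72, 0.001, 0.0]
wrist_force: [-0.4, 0.5, 0.8]
width: 0.024
time_s: 49.7
eef_pos: [0.5411, 0.3336, 0.3355]
tcp_rot: [0.017, 1.0, -0.0, -0.0]
wrist_force: [0.1, 0.5, 0.5]
width: 0.0278
t 49.7 pos [0.5411 0.3336 0.3355] x [-0.999  0.034  0.   ] y [ 0.034  0.999 -0.   ] z [-0. -0. -1.] F [0.1 0.5 0.5] w 0.0278
yaw now -1.96 turn -0.03 shift after turn: x -64.0 y -695.6 z 135.5
```

View pics/s24c.png

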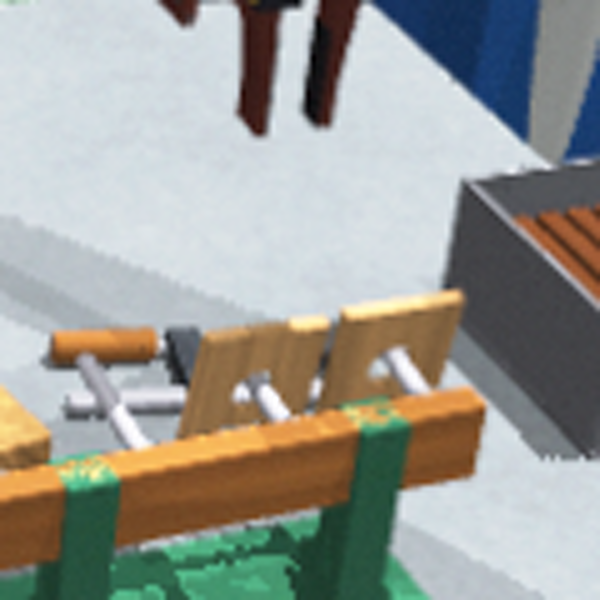

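```bash
python3 -m inch '[[[0,-56,0],0,28],[[0,-56,0],0,28],[[0,-56,0],0,28],[[-2,-56,0],0,28],[[-2,-56,0],0,28],[[-2,-56,0],0,28],[[-2,-56,0],0,28],[[-6,-56,0],0,28]]'; python3 -m inch '[[[-10,-56,0],0,28],[[-10,-56,0],0,28],[[-10,-56,0],0,28],[[-10,-56,0],0,28],[[-10,-24,30],0,28],[[0,0,40],0,28],[[0,0,40],0,28],[[0,0,20],0,28]]'
python3 - <<'E'
from h import *
P=case(-.0005,-.069,0); plan(P[0],P[1],.134,-1.93)
E
```

```text
time_s: 50.75
eef_pos: [0.5367, -0.1163, 0.3359]
tcp_rot: [0.022, 1.0, -0.0, 0.0]
wrist_force: [1.0, -0.5, -0.2]
width: 0.0281
time_s: 51.75
eef_pos: [0.5758, -0.3637, 0.2028]
tcp_rot: [0.022, 1.0, 0.001, -0.002]
wrist_force: [0.3, 0.1, -0.2]
width: 0.0278
t 51.75 pos [ 0.5758 -0.3637  0.2028] x [-0.999  0.044  0.003] y [0.044 0.999 0.002] z [-0.003  0.002 -1.   ] F [ 0.3  0.1 -0.2] w 0.0278
yaw now -2.52 turn -0.59 shift after turn: x -5.9 y 0.1 z 68.8
```

```bash
python3 -m inch '[[[-6,0,0],-0.6,28],[[0,0,15],0,28],[[0,0,20],0,28],[[0,0,20],0,28],[[0,0,15],0,28],[[0,0,0],0,28],[[0,0,0],0,28],[[0,0,0],0,28]]'
python3 - <<'E'
from h import *
P=case(-.0005,-.069,0); plan(P[0],P[1],.134,-1.93)
snap('wrist','w25')
E
```

```text
time_s: 52.75
eef_pos: [0.5836, -0.3651, 0.1368]
tcp_rot: [0.015, 1.0, -0.001, 0.001]
wrist_force: [0.2, -0.1, -0.7]
width: 0.0276
t 52.75 pos [ 0.5836 -0.3651  0.1368] x [-1.     0.03  -0.001] y [ 0.03   1.    -0.001] z [ 0.001 -0.001 -1.   ] F [ 0.2 -0.1 -0.7] w 0.0276
yaw now -1.72 turn 0.21 shift after turn: x 2.0 y 1.3 z 2.8
```

View pics/w25.png

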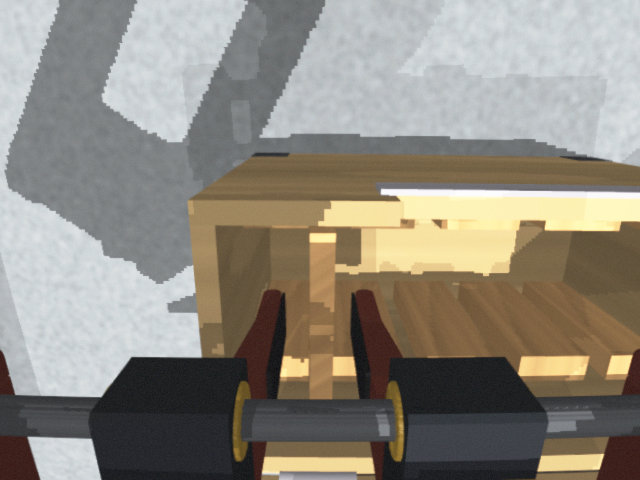

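```bash
python3 -m inch '[[[2,1,2],0.2,28],[[0,0,0],0,28],[[0,0,0],0,5],[[0,0,0],0,5],[[0,0,0],0,5],[[0,0,0],0,5],[[0,0,0],0,5],[[0,0,0],0,5]]'; python3 -c "
from h import *
st()"; python3 -m inch '[[[0,0,-20],0,5],[[0,0,-40],0,5],[[0,0,-45],0,5],[[0,0,-45],0,5],[[0,0,-40],0,5],[[30,0,0],0,5],[[40,20,-10],0,5],[[40,50,-10],0,5]]'; python3 -m inch '[[[20,55,0],0,5],[[2,55,0],0,5],[[2,55,0],0,5],[[2,55,0],0,5],[[2,55,0],0,5],[[2,55,0],0,5],[[2,55,0],0,5],[[2,55,0],0,5]]'
python3 - <<'E'
from h import *
plan(.45,.2,.35)
E
```

```text
time_s: 53.8
eef_pos: [0.581, -0.3636, 0.1338]
tcp_rot: [0.017, 1.0, -0.0, 0.0]
wrist_force: [-0.5, -1.1, -0.1]
width: 0.0091
t 53.8 pos [ 0.581  -0.3636  0.1338] x [-0.999  0.033 -0.   ] y [ 0.033  0.999 -0.   ] z [ 0. -0. -1.] F [-0.5 -1.1 -0.1] w 0.0091
time_s: 54.8
eef_pos: [0.4736, -0.2923, 0.3431]
tcp_rot: [0.018, 1.0, -0.0, -0.0]
wrist_force: [0.6, 0.5, -0.3]
width: 0.0092
time_s: 55.8
eef_pos: [0.4551, 0.1509, 0.3434]
tcp_rot: [0.017, 1.0, -0.0, 0.0]
wrist_force: [0.5, -0.2, -1.0]
width: 0.0087
t 55.8 pos [0.4551 0.1509 0.3434] x [-0.999  0.033 -0.   ] y [ 0.033  0.999 -0.   ] z [ 0. -0. -1.] F [ 0.5 -0.2 -1. ] w 0.0087
yaw now -1.92 turn -0.00 shift after turn: x 6.7 y 48.9 z -6.6
```

```bash
python3 -m inch '[[[0,0,0],10.7,5],[[0,0,0],10.7,5],[[0,0,0],10.7,5],[[0,0,0],10.7,5],[[0,0,0],10.7,5],[[0,0,0],10.7,5],[[0,0,0],10.7,5],[[0,0,0],10.7,5]]'
python3 - <<'E'
from h import *
plan(.4926,.1595,.196,-87.8)
E
```

```text
time_s: 56.8
eef_pos: [0.4552, 0.1491, 0.3432]
tcp_rot: [0.694, 0.72, -0.0, -0.0]
wrist_force: [-0.6, 0.8, -0.2]
width: 0.0086
t 56.8 pos [0.4552 0.1491 0.3432] x [-0.037  0.999 -0.   ] y [ 0.999  0.037 -0.   ] z [-0. -0. -1.] F [-0.6  0.8 -0.2] w 0.0086
yaw now -87.87 turn -0.07 shift after turn: x 8.9 y 37.7 z 147.2
```

```bash
python3 -m inch '[[[9,20,0],0,5],[[0,17,30],0,5],[[0,0,40],0,5],[[0,0,40],0,5],[[0,0,27],0,5],[[0,0,10],0,5],[[0,0,0],0,5],[[0,0,0],0,5]]'
python3 - <<'E'
from h import *
plan(.4926,.1595,.196,-87.8)
im,Ks=snap('scene','s26')
cv2.imwrite('pics/s26c.png',cv2.resize(im[130:250,330:450],None,fx=5,fy=5,interpolation=cv2.INTER_CUBIC)[:,:,::-1])
s=get_state()
print(np.round((proj(Ks,s['eef_pos']+[0,.000,-.038])-[330,130])*5))
print('pegends',[np.round((proj(Ks,p)-[330,130])*5) for p in((.5136,.1603,.157),(.5954,.1635,.143))])
snap('wrist','w26')
E
```

```text
time_s: 57.8
eef_pos: [0.493, 0.1599, 0.1976]
tcp_rot: [0.692, 0.722, 0.001, 0.001]
wrist_force: [-0.4, -0.0, -1.0]
width: 0.0087
t 57.8 pos [0.493  0.1599 0.1976] x [-0.043  0.999  0.   ] y [0.999 0.043 0.002] z [ 0.002  0.    -1.   ] F [-0.4 -0.  -1. ] w 0.0087
yaw now -87.51 turn 0.29 shift after turn: x -0.4 y -0.4 z 1.6
[183. 364.]
pegends [array([196., 387.]), array([252., 489.])]
```

View pics/s26c.png

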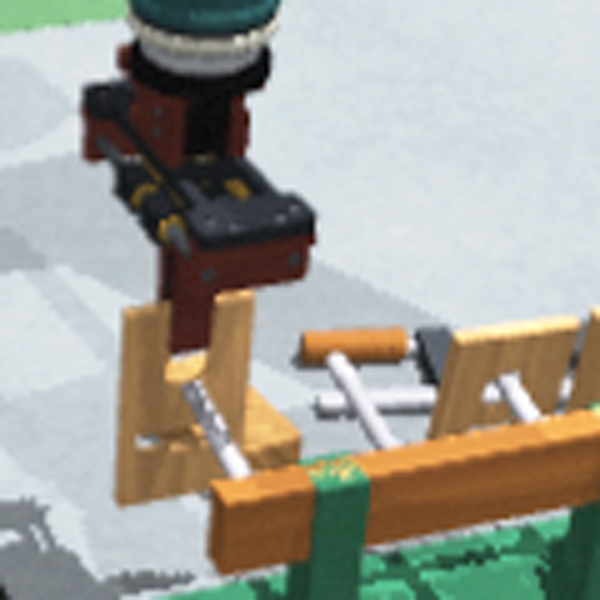

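View pics/w26.png

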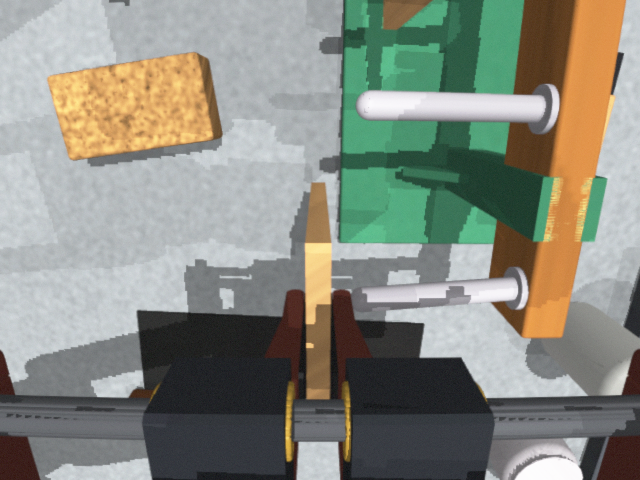

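```bash
python3 -m inch '[[[0,8,1],0.3,5],[[0,8,1],0,5],[[0,8,1],0,5],[[0,8,2],0,5],[[0,8,1],0,5],[[0,8,2],0,5],[[0,8,1],0,5],[[0,0,0],0,5]]'; python3 -c "
from h import *
plan(.4926,.1595,.196,-87.8)
snap('wrist','w27')"; python3 -m inch '[[[0,0,3],0,5],[[0,0,3],0,5],[[0,0,2],0,5],[[0,0,0],0,5],[[0,0,0],0,5],[[0,0,0],0,5],[[0,0,0],0,5],[[0,0,0],0,5]]'
python3 - <<'E'
from h import *
st()
im,Ks=snap('scene','s27')
cv2.imwrite('pics/s27c.png',cv2.resize(im[130:250,330:450],None,fx=5,fy=5,interpolation=cv2.INTER_CUBIC)[:,:,::-1])
E
```

```text
time_s: 58.9
eef_pos: [0.5487, 0.1619, 0.1872]
tcp_rot: [0.694, 0.72, 0.0, 0.0]
wrist_force: [-0.6, 0.4, -0.9]
width: 0.0089
t 58.9 pos [0.5487 0.1619 0.1872] x [-0.038  0.999 -0.   ] y [0.999 0.038 0.   ] z [ 0. -0. -1.] F [-0.6  0.4 -0.9] w 0.0089
yaw now -87.83 turn -0.03 shift after turn: x -0.3 y -56.2 z -8.8
time_s: 59.95
eef_pos: [0.5486, 0.1614, 0.1813]
tcp_rot: [0.693, 0.721, 0.0, 0.001]
wrist_force: [-2.8, -3.0, 13.6]
width: 0.0089
t 59.95 pos [0.5486 0.1614 0.1813] x [-0.038  0.999 -0.001] y [0.999 0.038 0.002] z [ 0.002 -0.001 -1.   ] F [-2.8 -3.  13.6] w 0.0089
```

View pics/s27c.png

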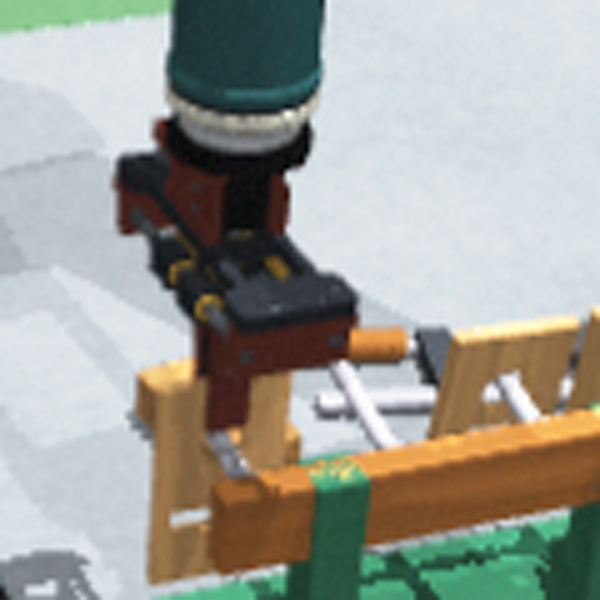

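```bash
python3 -m inch '[[[0,0,-1],0,5],[[0,0,0],0,12],[[0,0,0],0,20],[[0,0,0],0,24],[[0,0,-20],0,24],[[0,0,-40],0,24],[[0,0,-50],0,24],[[0,0,-50],0,24]]'
python3 - <<'E'
from h import *
st()
im,Ks=snap('scene','s28')
cv2.imwrite('pics/s28c.png',cv2.resize(im[130:260,340:500],None,fx=4.5,fy=4.5,interpolation=cv2.INTER_CUBIC)[:,:,::-1])
im,Kt=snap('top','t28')
cv2.imwrite('pics/t28c.png',cv2.resize(im[180:340,120:500],None,fx=2.1,fy=2.1,interpolation=cv2.INTER_CUBIC)[:,:,::-1])
E
```

```text
time_s: 61.0
eef_pos: [0.5466, 0.1619, 0.3407]
tcp_rot: [0.693, 0.721, -0.001, -0.001]
wrist_force: [0.3, 0.0, 0.8]
width: 0.0239
t 61.0 pos [0.5466 0.1619 0.3407] x [-0.038  0.999 -0.   ] y [ 0.999  0.038 -0.004] z [-0.004 -0.    -1.   ] F [0.3 0.  0.8] w 0.0239
```

View pics/s28c.png

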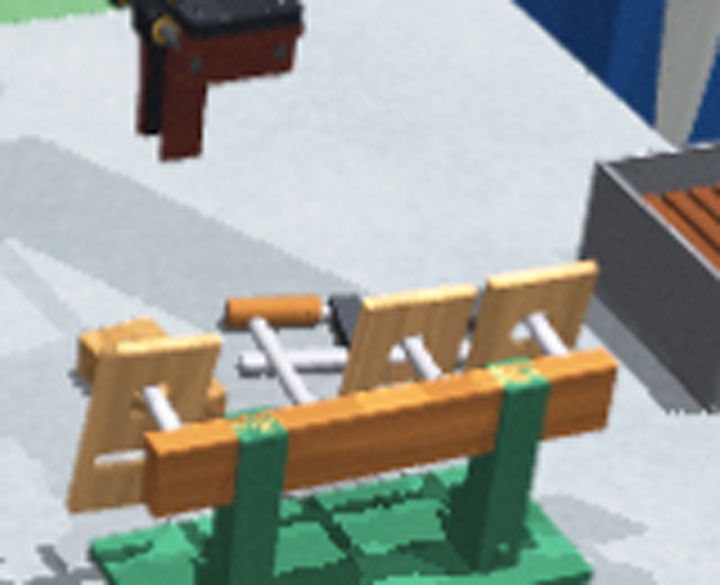

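View pics/t28c.png

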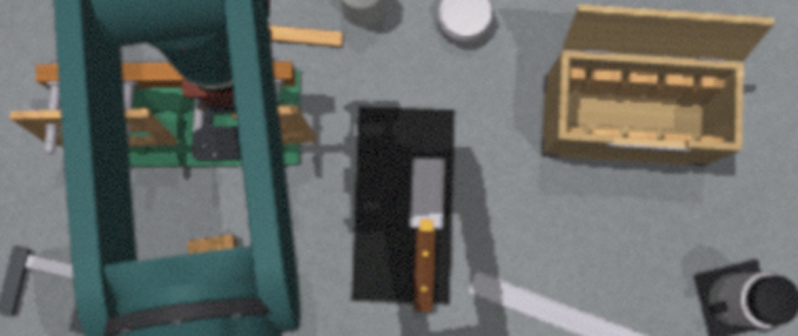

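```bash
python3 -m inch '[[[0,-30,0],-10.7,24],[[0,-40,0],-10.7,24],[[0,-40,0],-10.7,24],[[0,0,0],-10.7,24],[[0,0,0],-10.7,24],[[0,0,0],-10.7,24],[[0,0,0],-10.7,24],[[0,0,0],-10.7,24]]'
python3 - <<'E'
from h import *
s,r=st()
plan(.40,.25,.36,-1.93)
E
```

```text
time_s: 62.1
eef_pos: [0.441, 0.1358, 0.3388]
tcp_rot: [0.016, 1.0, -0.0, -0.002]
wrist_force: [0.1, -0.4, 1.0]
width: 0.024
t 62.1 pos [0.441  0.1358 0.3388] x [-0.999  0.032  0.004] y [ 0.032  0.999 -0.   ] z [-0.004 -0.    -1.   ] F [ 0.1 -0.4  1. ] w 0.024
t 62.1 pos [0.441  0.1358 0.3388] x [-0.999  0.032  0.004] y [ 0.032  0.999 -0.   ] z [-0.004 -0.    -1.   ] F [ 0.1 -0.4  1. ] w 0.024
yaw now -1.86 turn 0.07 shift after turn: x 44.8 y 112.7 z -21.2
```

```bash
python3 -m inch '[[[15,40,0],0,24],[[15,40,-10],0,24],[[15,33,-10],0,24],[[0,0,0],0,24],[[0,0,0],0,24],[[0,0,0],0,24],[[0,0,0],0,24],[[0,0,0],0,24]]'
python3 - <<'E'
from h import *
st()
im,K=snap('wrist','w29');np.save('K29.npy',K,allow_pickle=True)
im,Kt=snap('top','t29')
cv2.imwrite('pics/t29c.png',cv2.resize(im[180:290,120:290],None,fx=4.5,fy=4.5,interpolation=cv2.INTER_CUBIC)[:,:,::-1])
for n in('t1_eye','t2_eye','t3_eye','t1_mid','t2_mid','t3_mid'):
    print(n,[(np.round(a['pixel'],1).tolist(),round(a['score'],2)) for a in finder.spot_point('top',n)[:3]])
E
```

```text
time_s: 63.1
eef_pos: [0.402, 0.25, 0.3602]
tcp_rot: [0.02, 1.0, -0.0, -0.0]
wrist_force: [0.3, -0.5, -0.2]
width: 0.0241
t 63.1 pos [0.402  0.25   0.3602] x [-0.999  0.04   0.   ] y [ 0.04   0.999 -0.   ] z [-0. -0. -1.] F [ 0.3 -0.5 -0.2] w 0.0241
t1_eye []
t2_eye []
t3_eye []
t1_mid []
t2_mid [([249.3, 239.0], 0.67), ([215.2, 233.8], 0.52)]
t3_mid [([183.2, 239.9], 0.68)]
```

View pics/w29.png

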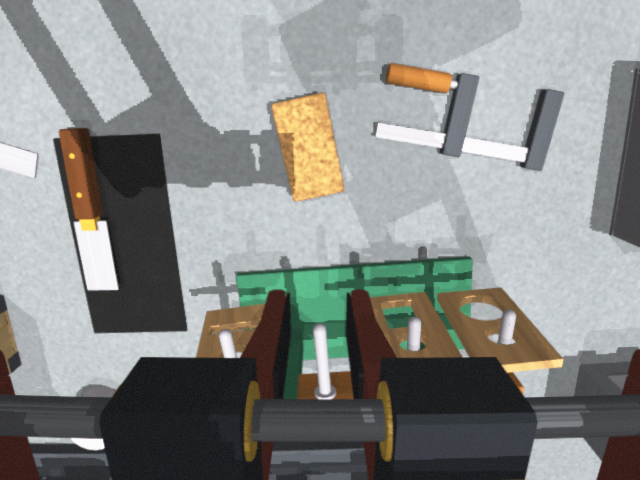

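View pics/t29c.png

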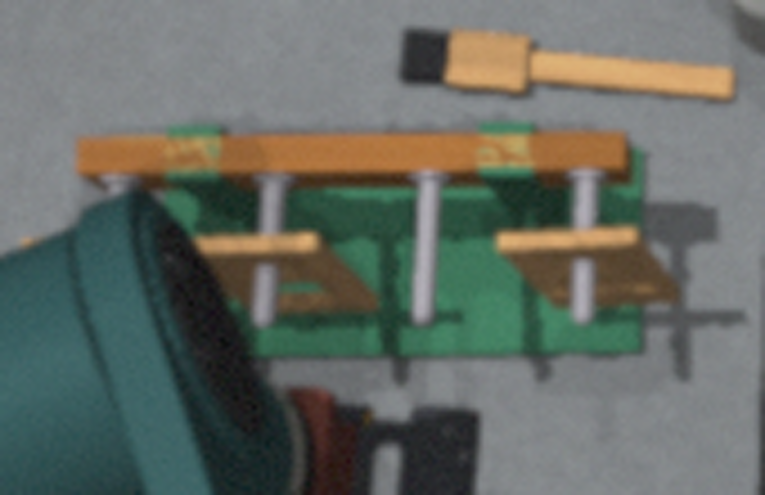

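Run:
```python
from h import *
Ks=calibration('scene');Kt=calibration('top')
S=lambda u,v:(340+u/4.5,130+v/4.5)
T=lambda u,v:(120+u/4.5,180+v/4.5)
a=tri([(Ks,S(95,352)),(Kt,T(637,238))]);b=tri([(Ks,S(220,342)),(Kt,T(498,245))]);c=tri([(Ks,S(70,511)),(Kt,T(680,298))])
for q in(a,b,c): print(np.round(q[0],4),q[1])
d=a[0]-c[0]; print('A up vec',np.round(d,4),np.linalg.norm(d),'tilt',np.arccos(d[2]/np.linalg.norm(d)))
# model: eye on peg A, lean phi
def corners(xo,peg,phi,y=0.038):
    eye=np.array([peg[0]+xo,peg[1]+xo*.038,.150-xo*7/41-.008/np.cos(phi)])
    up=np.array([np.sin(phi),0,np.cos(phi)])
    return [eye+up*.042+[0,-y,0],eye+up*.042+[0,y,0],eye-up*.088+[0,-y,0]]
for phi in(0,.1,.17,.25,.3):
    P=corners(-.006,(.5546,.1619),phi)
    print(phi,[np.round((proj(Ks,p)-[340,130])*4.5) for p in P],[np.round((proj(Kt,p)-[120,180])*4.5) for p in P])
```

```text
[0.5505 0.1247 0.1846] [array([ 0.9, -0.1]), array([1. , 0.3])]
[0.5472 0.2041 0.1754] [array([-0.1,  0. ]), array([-0.2, -0.1])]
[0.5384 0.1147 0.0579] [array([-0.5,  0. ]), array([-0.5, -0.2])]
A up vec [0.0121 0.01   0.1267] 0.12765503042686757 tilt 0.12363474318011577
0 [array([ 96., 349.]), array([215., 331.]), array([ 86., 522.])] [array([643., 243.]), array([503., 239.]), array([664., 281.])]
0.1 [array([ 99., 354.]), array([217., 335.]), array([ 82., 513.])] [array([643., 235.]), array([503., 232.]), array([663., 295.])]
0.17 [array([100., 357.]), array([219., 338.]), array([ 79., 507.])] [array([644., 230.]), array([503., 227.]), array([663., 305.])]
0.25 [array([102., 361.]), array([221., 342.]), array([ 75., 499.])] [array([644., 224.]), array([504., 221.]), array([662., 316.])]
0.3 [array([103., 364.]), array([222., 345.]), array([ 73., 494.])] [array([644., 221.]), array([504., 218.]), array([662., 323.])]
```

Run:
```python
from h import *
Ks=calibration('scene')
im,_=snap('scene','s30')
cv2.imwrite('pics/s30c.png',cv2.resize(im[165:260,340:490],None,fx=5.3,fy=5.3,interpolation=cv2.INTER_CUBIC)[:,:,::-1])
def corners(xo,peg,phi,rho):
    eye=np.array([peg[0]+xo,peg[1]+xo*.038,.150-xo*7/41-.008])
    R0=R.from_euler('z',2.2,degrees=True)*R.from_euler('y',phi)*R.from_euler('x',rho)
    return [eye+R0.apply([0,y,z]) for y,z in((-.038,.042),(.038,.042),(-.038,-.088))]
for n,peg in(('A',(.5546,.1619)),('C',(.549,.3373)),('D',(.5454,.4244))):
  for phi in (0,.12):
    for rho in(-.1,0,.1):
      P=corners(-.006,peg,phi,rho); print(n,phi,rho,[np.round((proj(Ks,p)-[340,165])*5.3).tolist() for p in P])
```

```text
A 0 -0.1 [[123.0, 220.0], [258.0, 208.0], [88.0, 428.0]]
A 0 0 [[115.0, 228.0], [252.0, 203.0], [103.0, 431.0]]
A 0 0.1 [[107.0, 235.0], [244.0, 198.0], [118.0, 433.0]]
A 0.12 -0.1 [[127.0, 226.0], [262.0, 213.0], [81.0, 416.0]]
A 0.12 0 [[118.0, 233.0], [256.0, 208.0], [96.0, 419.0]]
A 0.12 0.1 [[110.0, 241.0], [249.0, 205.0], [111.0, 420.0]]
C 0 -0.1 [[435.0, 166.0], [561.0, 155.0], [388.0, 370.0]]
C 0 0 [[427.0, 173.0], [556.0, 150.0], [401.0, 373.0]]
C 0 0.1 [[419.0, 180.0], [549.0, 145.0], [415.0, 375.0]]
C 0.12 -0.1 [[440.0, 171.0], [565.0, 160.0], [380.0, 358.0]]
C 0.12 0 [[431.0, 178.0], [560.0, 155.0], [393.0, 361.0]]
C 0.12 0.1 [[423.0, 185.0], [554.0, 151.0], [406.0, 363.0]]
D 0 -0.1 [[582.0, 139.0], [704.0, 129.0], [529.0, 341.0]]
D 0 0 [[574.0, 146.0], [699.0, 124.0], [542.0, 345.0]]
D 0 0.1 [[566.0, 154.0], [693.0, 119.0], [556.0, 347.0]]
D 0.12 -0.1 [[587.0, 145.0], [708.0, 133.0], [521.0, 330.0]]
D 0.12 0 [[579.0, 151.0], [704.0, 129.0], [533.0, 333.0]]
D 0.12 0.1 [[570.0, 158.0], [698.0, 125.0], [546.0, 335.0]]
```

View pics/s30c.png

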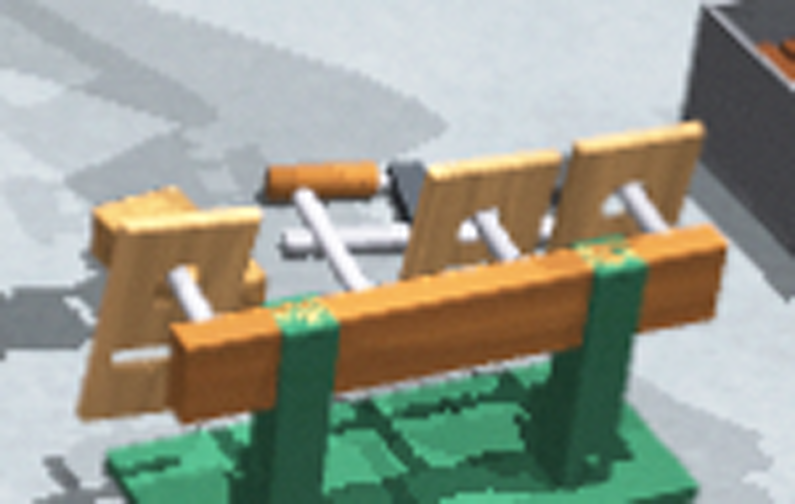

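Run:
```python
from h import *
P=case(.112,0,0); print(P); plan(P[0],P[1],.36,-1.93)
```

```text
[ 0.6964004 -0.2985942  0.       ]
t 63.55 pos [0.4018 0.2505 0.3604] x [-0.999  0.039  0.   ] y [ 0.039  0.999 -0.   ] z [-0. -0. -1.] F [ 0.6 -1.   0.5] w 0.0239
yaw now -2.21 turn -0.28 shift after turn: x -312.9 y -538.9 z 0.4
```

```bash
python3 -m inch '[[[-26,-45,0],-0.3,0],[[-26,-45,0],0,0],[[-26,-45,0],0,0],[[-26,-45,0],0,0],[[-26,-45,0],0,0],[[-26,-45,0],0,0],[[-26,-45,0],0,0],[[-26,-45,0],0,0]]'; python3 -m inch '[[[-26,-45,0],0,0],[[-26,-45,0],0,0],[[-26,-45,0],0,0],[[-26,-45,0],0,0],[[0,0,0],0,0],[[0,0,0],0,0],[[0,0,0],0,0],[[0,0,0],0,0]]'
python3 - <<'E'
from h import *
P=case(.112,0,0); plan(P[0],P[1],.256,-1.93)
snap('wrist','w31')
im,_=snap('scene','s31')
cv2.imwrite('pics/s31c.png',cv2.resize(im[100:320,130:350],None,fx=2.7,fy=2.7,interpolation=cv2.INTER_CUBIC)[:,:,::-1])
E
```

```text
time_s: 64.55
eef_pos: [0.5981, -0.1179, 0.3604]
tcp_rot: [0.017, 1.0, 0.0, 0.0]
wrist_force: [0.7, -0.3, 0.6]
width: 0.0005
time_s: 65.55
eef_pos: [0.6952, -0.2984, 0.3612]
tcp_rot: [0.016, 1.0, -0.0, 0.0]
wrist_force: [0.4, -0.6, -0.2]
width: 0.0006
t 65.55 pos [ 0.6952 -0.2984  0.3612] x [-0.999  0.032 -0.001] y [ 0.032  0.999 -0.   ] z [ 0.001 -0.    -1.   ] F [ 0.4 -0.6 -0.2] w 0.0006
yaw now -1.84 turn 0.09 shift after turn: x -1.2 y -0.1 z 105.2
```

View pics/w31.png

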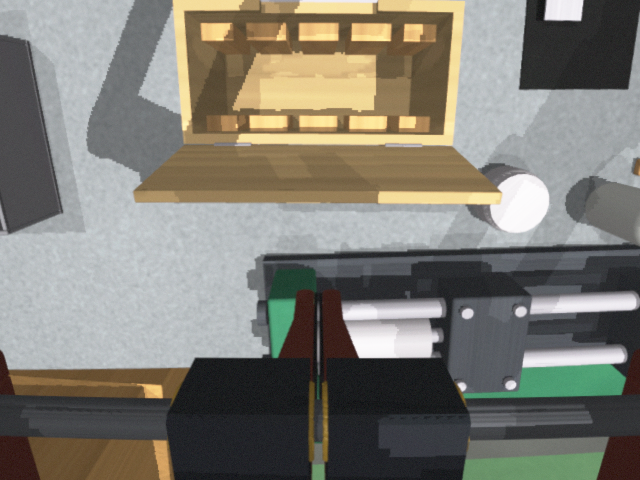

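View pics/s31c.png

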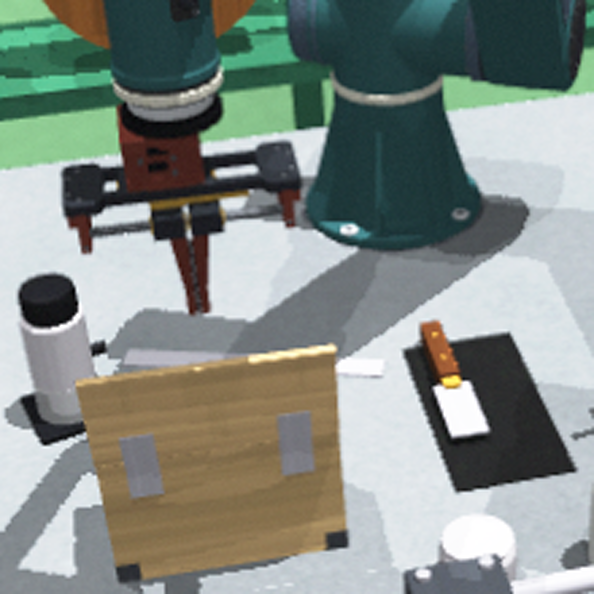

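```bash
python3 -c "
from h import *
K=calibration('wrist')
for v in(192,201): print(np.round(onz(K,(318,v),.259),4))
print([np.round(lidpt(th,.108,0,0.008),4) for th in(1.6,1.65,1.7,1.75)])
"; python3 -m inch '[[[0,0,40],0,0],[[0,0,40],0,0],[[0,0,25],0,0],[[0,0,0],0,0],[[0,0,0],0,0],[[8,0,0],0,0],[[8,0,0],0,0],[[0,0,0],0,0]]'
python3 - <<'E'
from h import *
s,r=st(); print((s['eef_pos']-case(.054,0,0))@CX)
E
```

```text
[ 0.6579 -0.2975  0.259 ]
[ 0.6633 -0.2977  0.259 ]
[array([ 0.6496, -0.297 ,  0.2587]), array([ 0.6549, -0.2972,  0.258 ]), array([ 0.6603, -0.2974,  0.2571]), array([ 0.6655, -0.2976,  0.2558])]
time_s: 66.65
eef_pos: [0.6787, -0.2993, 0.2563]
tcp_rot: [0.017, 1.0, -0.0, 0.0]
wrist_force: [-0.4, 0.6, 0.5]
width: 0.0003
t 66.65 pos [ 0.6787 -0.2993  0.2563] x [-0.999  0.034 -0.001] y [ 0.034  0.999 -0.   ] z [ 0.001 -0.001 -1.   ] F [-0.4  0.6  0.5] w 0.0003
0.040339141095752644
```

```bash
python3 -m inch '[[[7,0,0],0,0],[[8,0,0],0,0],[[8,0,0],0,0],[[8,0,0],0,0],[[8,0,0],0,0],[[8,0,1],0,0],[[6,0,0],0,0],[[0,0,0],0,0]]'
python3 - <<'E'
from h import *
s,r=st(); print((s['eef_pos']-case(.054,0,0))@CX)
im,Ks=snap('scene','s32')
cv2.imwrite('pics/s32c.png',cv2.resize(im[140:290,130:290],None,fx=4,fy=4,interpolation=cv2.INTER_CUBIC)[:,:,::-1])
for th in (.8,1,1.2,1.4):
    print(th,[np.round((proj(Ks,lidpt(th,.108,y))-[130,140])*4+[3,3]) for y in(-.111,.111)])
E
```

```text
time_s: 67.65
eef_pos: [0.6252, -0.2973, 0.254]
tcp_rot: [0.017, 1.0, 0.0, -0.001]
wrist_force: [0.3, -0.1, 0.6]
width: 0.0002
t 67.65 pos [ 0.6252 -0.2973  0.254 ] x [-0.999  0.034  0.002] y [0.034 0.999 0.001] z [-0.002  0.001 -1.   ] F [ 0.3 -0.1  0.6] w 0.0002
-0.013158265716701492
0.8 [array([120., 349.]), array([481., 301.])]
1 [array([117., 349.]), array([484., 300.])]
1.2 [array([115., 357.]), array([488., 307.])]
1.4 [array([114., 372.]), array([492., 320.])]
```

View pics/s32c.png

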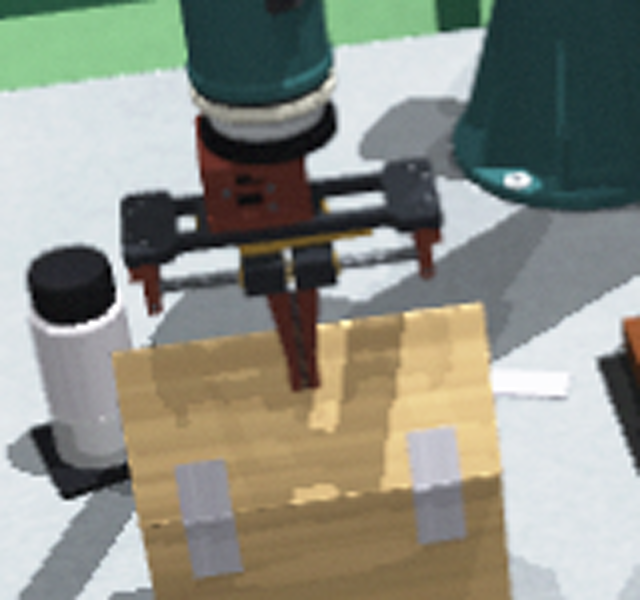

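```bash
python3 -m inch '[[[8,0,3],0,0],[[8,0,4],0,0],[[7,0,4],0,0],[[7,0,5],0,0],[[7,0,7],0,0],[[6,0,7],0,0],[[5,0,7],0,0],[[4,0,6],0,0]]'; python3 -m inch '[[[3,0,8],0,0],[[3,0,8],0,0],[[2,0,7],0,0],[[1,0,5],0,0],[[0,0,3],0,0],[[0,0,0],0,0],[[0,0,0],0,0],[[0,0,0],0,0]]'
python3 - <<'E'
from h import *
s,r=st(); print((s['eef_pos']-case(.054,0,0))@CX)
im,Ks=snap('scene','s33')
cv2.imwrite('pics/s33c.png',cv2.resize(im[140:290,130:290],None,fx=4,fy=4,interpolation=cv2.INTER_CUBIC)[:,:,::-1])
for th in (0,.05,.1,.2):
    print(th,[np.round((proj(Ks,lidpt(th,.108,y))-[130,140])*4+[3,3]) for y in(-.111,.111)])
E
```

```text
time_s: 68.7
eef_pos: [0.5741, -0.2957, 0.2107]
tcp_rot: [0.017, 1.0, 0.0, -0.0]
wrist_force: [0.6, -0.1, 1.0]
width: 0.0005
time_s: 69.7
eef_pos: [0.5655, -0.2954, 0.1818]
tcp_rot: [0.017, 1.0, -0.0, 0.0]
wrist_force: [-3.4, 2.1, 10.5]
width: 0.0003
t 69.7 pos [ 0.5655 -0.2954  0.1818] x [-0.999  0.033 -0.   ] y [ 0.033  0.999 -0.001] z [ 0.    -0.001 -1.   ] F [-3.4  2.1 10.5] w 0.0003
-0.07296026132928697
0 [array([138., 411.]), array([480., 364.])]
0.05 [array([136., 405.]), array([480., 358.])]
0.1 [array([135., 399.]), array([479., 352.])]
0.2 [array([133., 388.]), array([479., 340.])]
```

View pics/s33c.png

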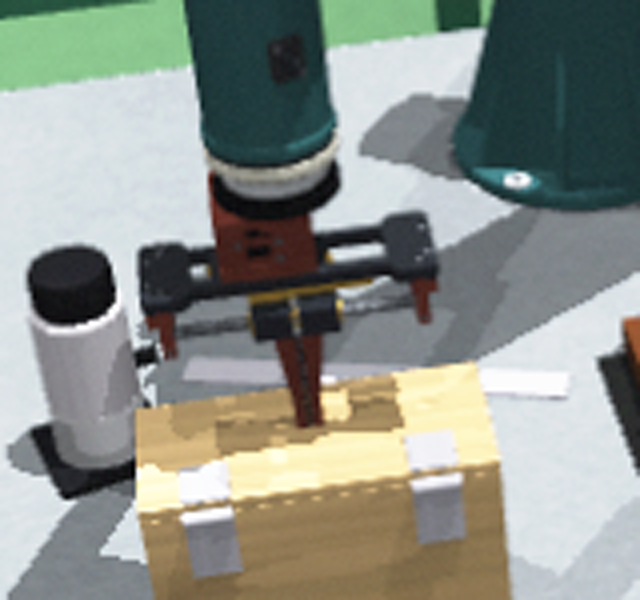

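```bash
python3 -m inch '[[[0,0,-40],0,0],[[0,0,-50],0,30],[[10,45,0],0,60],[[20,45,0],0,60],[[25,45,0],0,60],[[30,45,0],0,60],[[30,45,0],0,60],[[30,50,0],0,60]]'; python3 -m inch '[[[0,0,0],0,60],[[0,0,0],0,60],[[0,0,0],0,60],[[0,0,0],0,60],[[0,0,0],0,60],[[0,0,0],0,60],[[0,0,0],0,60],[[0,0,0],0,60]]'
python3 - <<'E'
from h import *
st()
im,K=snap('wrist','w34'); np.save('K34.npy',K,allow_pickle=True)
for n in('knife_mid','mat'):
    print(n,[(a['pixel'],a['score'],onz(K,a['pixel'],.016)) for a in finder.spot_point('wrist',n)[:2]])
E
```

```text
time_s: 70.75
eef_pos: [0.4284, -0.0145, 0.2702]
tcp_rot: [0.017, 1.0, -0.0, -0.0]
wrist_force: [0.6, 0.5, -0.2]
width: 0.06
time_s: 71.75
eef_pos: [0.4297, -0.0157, 0.2703]
tcp_rot: [0.017, 1.0, -0.0, -0.0]
wrist_force: [-0.2, 0.4, -0.1]
width: 0.0598
t 71.75 pos [ 0.4297 -0.0157  0.2703] x [-0.999  0.033  0.   ] y [ 0.033  0.999 -0.   ] z [-0. -0. -1.] F [-0.2  0.4 -0.1] w 0.0598
knife_mid [([303.6, 196.0], 0.68, array([ 0.42404132, -0.02927955,  0.016     ]))]
mat [([334.4, 229.1], 0.72, array([ 4.58041924e-01, -3.94191512e-04,  1.60000000e-02]))]
```

View pics/w34.png

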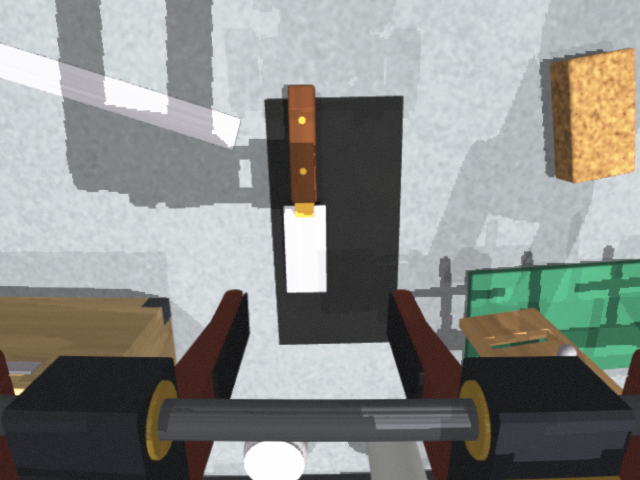

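Run:
```python
from h import *
K=np.load('K34.npy',allow_pickle=True).item()
for p,z in [((301.5,87),.029),((304,203),.029),((286,292),.016),((326.5,291.5),.016)]:
    print(p,np.round(onz(K,p,z),4))
a=onz(K,(301.5,87),.029);b=onz(K,(304,203),.029);t=(onz(K,(286,292),.016)+onz(K,(326.5,291.5),.016))/2
d=t-a; d[2]=0; u=d/np.linalg.norm(d); print(np.linalg.norm(d),np.degrees(np.arctan2(u[1],u[0])), np.degrees(np.arctan2(*(b-a)[1::-1])))
mid=t-u*.1; mid2=a+u*.1; print(mid,mid2)
g=(mid+mid2)/2-u*.012
plan(g[0],g[1],.029,np.degrees(np.arctan2(u[1],u[0])))
```

```text
(301.5, 87) [ 0.3257 -0.0265  0.029 ]
(304, 203) [ 0.4281 -0.0286  0.029 ]
(286, 292) [ 0.5239 -0.0518  0.016 ]
(326.5, 291.5) [ 0.5247 -0.01    0.016 ]
0.19863804823037642 -1.2794640932953323 -1.2183908391263583
[ 0.42430964 -0.02867121  0.016     ] [ 0.42567125 -0.02870162  0.029     ]
t 71.9 pos [ 0.4297 -0.0157  0.2704] x [-0.999  0.033 -0.   ] y [ 0.033  0.999 -0.   ] z [ 0. -0. -1.] F [0.1 0.5 0.1] w 0.0598
yaw now -1.91 turn -0.63 shift after turn: x 16.4 y -13.1 z 241.4
```

```bash
python3 -m inch '[[[16,-13,0],-0.6,60],[[0,0,50],0,60],[[0,0,50],0,60],[[0,0,50],0,60],[[0,0,50],0,60],[[0,0,30],0,60],[[0,0,8],0,60],[[0,0,0],0,60]]'; python3 -c "
from h import *
plan(.4130,-.0284,.029,-1.28)"
```

```text
time_s: 72.9
eef_pos: [0.4135, -0.0282, 0.0325]
tcp_rot: [0.011, 1.0, -0.0, -0.0]
wrist_force: [-0.1, 0.1, 1.2]
width: 0.0605
t 72.9 pos [ 0.4135 -0.0282  0.0325] x [-1.     0.023  0.   ] y [ 0.023  1.    -0.   ] z [-0. -0. -1.] F [-0.1  0.1  1.2] w 0.0605
yaw now -1.31 turn -0.03 shift after turn: x 0.5 y -0.2 z 3.5
```

```bash
python3 -m inch '[[[0,0,3],0,30],[[0,0,0],0,10],[[0,0,0],0,10],[[0,0,0],0,10],[[0,0,0],0,10],[[0,0,-10],0,10],[[-14,12,0],0,10],[[-14,12,0],0,10]]'; python3 -m inch '[[[0,0,5],0,10],[[0,0,4],0,10],[[0,0,1],0,10],[[0,0,0],0,10],[[0,0,0],0,30],[[0,0,0],0,60],[[0,0,-40],0,60],[[0,0,-50],0,60]]'; python3 -m inch '[[[0,0,-50],0,60],[[10,0,-50],0,60],[[0,0,-40],0,60],[[0,0,0],0,60],[[0,0,0],0,60],[[0,0,0],0,60],[[0,0,0],0,60],[[0,0,0],0,60]]'
python3 - <<'E'
from h import *
st()
im,K=snap('wrist','w35')
im,_=snap('scene','s35'); im,_=snap('top','t35')
E
```

```text
time_s: 73.9
eef_pos: [0.4434, -0.0041, 0.0396]
tcp_rot: [0.012, 1.0, -0.0, 0.001]
wrist_force: [0.7, -0.5, -0.6]
width: 0.0238
time_s: 74.9
eef_pos: [0.4404, -0.0048, 0.1192]
tcp_rot: [0.012, 1.0, 0.0, -0.002]
wrist_force: [0.6, -1.1, -0.4]
width: 0.0562
time_s: 75.9
eef_pos: [0.4315, -0.0045, 0.2587]
tcp_rot: [0.011, 1.0, 0.0, -0.001]
wrist_force: [-0.3, 0.2, 0.0]
width: 0.0599
t 75.9 pos [ 0.4315 -0.0045  0.2587] x [-1.     0.023  0.002] y [0.023 1.    0.   ] z [-0.002  0.    -1.   ] F [-0.3  0.2  0. ] w 0.0599
```

View pics/w35.png

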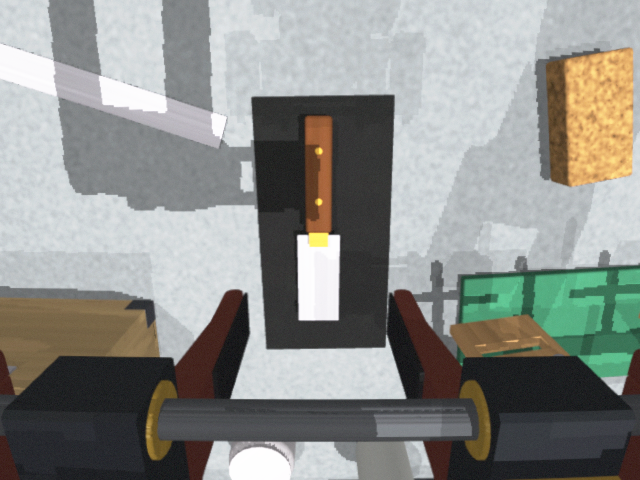

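View pics/s35.png

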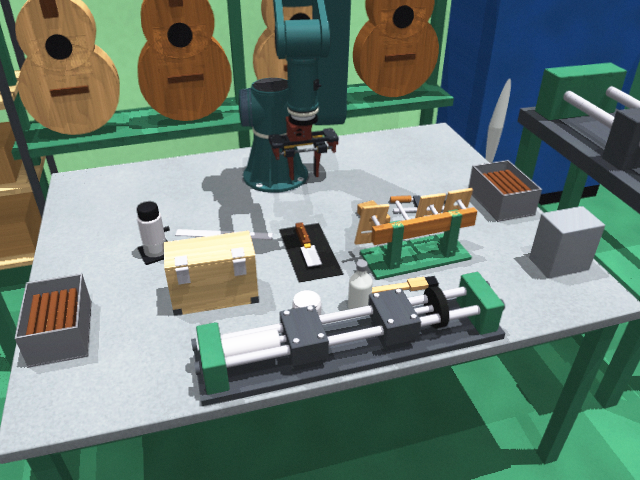

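```bash
python3 -c "
from h import *
print(order.finish_job()); print(get_state()['time_s'])"
```

```text
the job is handed in; nothing more can be done
None
the job is handed in; nothing more can be done
```

The job is done and handed in at about 76 s of the 208 s. As far as I can measure, every condition is met, but the hand-in gives no verdict.

- **Lid opened:** the blade lifted the lid alone to about 0.5 rad and then pushed it to about 1.7 rad. The fingers stayed clear of it. The knife pitched about 0.1 rad in the grip on the way up.
- **Templates:** only three were in the case; the slot at +23 mm was empty. They hang on pegs 1, 3 and 4, counting from the mat side (the lowest y). The case interior was seen empty afterwards.
- **Lid shut:** I closed it with shut fingers. In the scene picture its corners match 0 rad to within a few hundredths.
- **Knife:** it was knocked about 3 cm while I was hanging templates, leaving its handle 12 mm over the mat's edge. I regripped it and set it back; the last picture shows it flat and wholly on the mat.

**Where the checks fell short of perfect:**
- The templates do not hang exactly upright. The worst, on peg 1, leans about 0.15 rad against the limit of 0.25. On pegs 3 and 4 I measured only the sideways tilt, under 0.1 rad.
- Template tilts and the final lid angle come from picture fits only, since nothing reads them directly.
- The blade's contact force during the lift was not read separately. The wrist showed only 2 to 3 N more load while the lid rose.

The other things on the bench look unmoved in the last scene picture, though I did not re-measure them.

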